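# Load and clamp specimen pots on a bench shaker

### The job

Draw the shaker's clamp bar fully open, away from the fence, then set every squat specimen pot that is on the bench upright on the narrow ledge in front of the fence. Then slide the clamp bar fully home towards the fence, and swing the ratchet lever back and forth to turn the clamp screw clockwise until its pointer comes up against its stop pin, and leave the lever swung back against the stop post next to the clamp bar. Leave the vials, the jar and the marker pen alone.

Things in the scene. Friction and masses are not known exactly. Their poses are not given: they have to be found in the camera images.
- pot1: loose squat specimen pot, white body with a screw cap of grey plastic, 40 mm diameter, 30 mm tall, about 70 g; origin at the centre of its underside, z up along its axis. None when this pot is absent in this run
- pot2: loose squat specimen pot, white body with a screw cap of grey plastic, 40 mm diameter, 30 mm tall, about 70 g; origin at the centre of its underside, z up along its axis. None when this pot is absent in this run
- pot3: loose squat specimen pot, white body with a screw cap of grey plastic, 40 mm diameter, 30 mm tall, about 70 g; origin at the centre of its underside, z up along its axis. None when this pot is absent in this run
- pot4: loose squat specimen pot, white body with a screw cap of grey plastic, 40 mm diameter, 30 mm tall, about 70 g; origin at the centre of its underside, z up along its axis. None when this pot is absent in this run
- shaker: low white bench shaker, fixed to the bench, housing 170 x 455 x 30 mm; origin on the bench under the middle of the ledge; x points from the clamp bar across the ledge to the fence, y along the ledge towards the ratchet lever, z up; turned at most 0.1 rad from the world axes. It carries the ledge, the fence behind it, the clamp bar in front of it and the ratchet lever at its +y end
- ledge_mid (a point): middle of the top of the aluminium ledge, 42 mm above the bench, 12 mm above the housing; the ledge is flat, 32 mm wide (shaker x), 300 mm long (shaker y), so a pot overhangs it 4 mm on each side; four pots fit in a row at 75 mm spacing. End cheeks 150 mm either side of the middle rise 8 mm above the ledge
- fence_top (a point): middle of the top edge of the steel fence, on the face towards the ledge: 25 mm to shaker +x of the ledge middle, 20 mm above the ledge
- bar (a joint): slide of the clamp bar along shaker x, m: 0 = drawn fully open, 0.060 = fully home towards the fence, a stop at each end. Friction about 2 N; it stays where it is left. The bar's face towards the pots is 85 mm from the ledge middle when open and 25 mm when home, which leaves a 50 mm gap to the fence
- bar_mid (a point): middle of the top of the clamp bar, an aluminium bar 300 mm long (shaker y), 10 mm thick and 16 mm high, its underside 4 mm and its top 20 mm above the ledge's height
- bar_knob (a point): centre of the top of the clamp bar's black knob, an upright round post of 16 mm diameter, 47 mm tall, its top 105 mm above the bench, 30 mm to shaker -x of bar_mid; moves with the bar
- lever_pivot (a point): point on the vertical axis of the clamp screw and of the ratchet lever, 82 mm above the bench; it is 20 mm to -x and 235 mm to +y of the ledge middle (shaker axes)
- lever (a joint): swing of the ratchet lever about lever_pivot, rad, growing clockwise seen from above: 0 = against the stop post next to the clamp bar (parked), 1.1 = against the other post. At q it points pi + 0.55 - q counter-clockwise of shaker x. Swung clockwise it catches and turns the screw (about 3 N at the knob); swung back it clicks over the teeth (about 1 N), the screw staying. Stays where left
- lever_knob (a point): centre of the top of the lever's black knob, an upright round post of 18 mm diameter, 48 mm tall, its top 129 mm above the bench, 120 mm from lever_pivot; the steel lever below it has its top 81 mm above the bench. Pointer, stop posts and stop pin reach at most 102 mm above the bench
- screw (a joint): turn of the clamp screw, rad, growing clockwise from above: starts between 0 and 0.8; 5.0 = fully tight against the stop. Turned only by the lever through a ratchet of 15 teeth (0.42 rad each; up to that much is lost at the start of a stroke); friction holds it
- pointer_tip (a point): tip of the brass pointer on top of the screw, 48 mm from its axis; when tight it lies against the thin upright stop pin and points along shaker +x
- vial1: bystander: slim clear glass vial, 24 mm diameter, 54 mm tall, standing loose; origin at the centre of its underside; leave alone
- vial2: bystander: slim clear glass vial, 24 mm diameter, 54 mm tall, standing loose; origin at the centre of its underside; leave alone
- vial3: bystander: slim clear glass vial, 24 mm diameter, 54 mm tall, standing loose; origin at the centre of its underside; leave alone
- vial4: bystander: slim clear glass vial, 24 mm diameter, 54 mm tall, standing loose; origin at the centre of its underside; leave alone
- jar: bystander: glass jar, 72 mm diameter, 120 mm tall; origin at the centre of its underside; leave alone
- marker: bystander: green marker pen lying on the bench, about 130 mm long; leave alone
There are look-alikes about, which are no part of the job. Leave any pink look-alike of the pot3 alone.

How it is judged (in metres and radians):
On the way, in this order (a step that is already met when the one before it is completed fails the run):
1. the clamp bar is drawn fully open (within 5 mm) (value of joint bar below 0.005 m), for 0.2 s.
2. every pot present stands upright on the ledge, released and still, with the bar open (z of pot1 in the frame of ledge_mid between -0.004 and 0.006 m and x of pot1 in the frame of ledge_mid between -0.014 and 0.014 m and y of pot1 in the frame of ledge_mid between -0.15 and 0.15 m and angle between each of pot1, pot2, pot3, pot4's own z axis and vertical below 0.15 rad and linear speed of each of pot1, pot2, pot3, pot4 below 0.02 m/s and z of pot2 in the frame of ledge_mid between -0.004 and 0.006 m and x of pot2 in the frame of ledge_mid between -0.014 and 0.014 m and y of pot2 in the frame of ledge_mid between -0.15 and 0.15 m and z of pot3 in the frame of ledge_mid between -0.004 and 0.006 m and x of pot3 in the frame of ledge_mid between -0.014 and 0.014 m and y of pot3 in the frame of ledge_mid between -0.15 and 0.15 m and z of pot4 in the frame of ledge_mid between -0.004 and 0.006 m and x of pot4 in the frame of ledge_mid between -0.014 and 0.014 m and y of pot4 in the frame of ledge_mid between -0.15 and 0.15 m and contact force between each of pot1, pot2, pot3, pot4 and the fingers below 0.1 N and value of joint bar below 0.015 m), for 0.3 s.
3. the clamp bar is slid fully home (within 5 mm), the screw not yet tight (value of joint bar above 0.055 m and value of joint screw below 4.5 rad), for 0.2 s.
4. the clamp screw is turned until its pointer meets the stop pin (within 0.2 rad), with the bar home (value of joint screw above 4.8 rad and value of joint bar above 0.055 m), for 0.2 s.
At the end, for the whole second after the job is handed in: Every pot present stands upright (within 0.15 rad) and still on the ledge, its centre within 14 mm of the ledge's centre line; the clamp bar is home within 5 mm; the screw pointer is within 0.2 rad of its stop; the lever is within 0.15 rad of the stop post next to the clamp bar (all of step 4 and z of pot1 in the frame of ledge_mid between -0.004 and 0.006 m and x of pot1 in the frame of ledge_mid between -0.014 and 0.014 m and y of pot1 in the frame of ledge_mid between -0.15 and 0.15 m and angle between each of pot1, pot2, pot3, pot4's own z axis and vertical below 0.15 rad and linear speed of each of pot1, pot2, pot3, pot4 below 0.02 m/s and z of pot2 in the frame of ledge_mid between -0.004 and 0.006 m and x of pot2 in the frame of ledge_mid between -0.014 and 0.014 m and y of pot2 in the frame of ledge_mid between -0.15 and 0.15 m and z of pot3 in the frame of ledge_mid between -0.004 and 0.006 m and x of pot3 in the frame of ledge_mid between -0.014 and 0.014 m and y of pot3 in the frame of ledge_mid between -0.15 and 0.15 m and z of pot4 in the frame of ledge_mid between -0.004 and 0.006 m and x of pot4 in the frame of ledge_mid between -0.014 and 0.014 m and y of pot4 in the frame of ledge_mid between -0.15 and 0.15 m and value of joint lever below 0.15 rad); the robot touches nothing.
It fails at once if a vial, the jar or the marker pen is pushed more than 30 mm or knocked over (distance of any of vial1, vial2, vial3, vial4, jar, marker from where it was at the start of the episode above 0.03 m or angle between any of vial1, vial2, vial3, vial4, jar, marker's own z axis and vertical above 0.7 rad).
Of pot1, pot2, pot3, pot4 only 2 to 4 are there at a start; the rules pass over those that are not, and their reading is None.
At some moment in a run one of pot1, pot2, pot3, pot4 may be knocked a few centimetres aside while the robot is not near it.
Once in a run the grip may slacken for a moment while it holds something.
It also fails if it takes over 210 s, if anything falls off the work surface, if the arm or the gripper's body presses on something with over 40 N, if the wrist force passes 120 N, or if a joint passes its speed limit or range.

### The arm

A 6-joint arm with a two-finger parallel gripper is mounted at the origin on the work surface. World frame = base frame: x ahead of the robot, y to its left, z up, the work surface at z = 0. Lengths are in m, angles in degrees, forces in N, time in s.
With the tool pointing down it reaches from about 0.275 to 0.85 m from the base axis. Payload 19 kg.
Tool frame: the origin (TCP) lies at the very end of the fingers, on their centre line; the grasp point (between the pads) lies 19 mm behind it; z points along the fingers, y is the direction in which the jaws open and shut (so a half turn about z gives the same grasp; the last joint's range is limited). The gripper opens to 85 mm and grips with 20 to 120 N. Pads are 22 mm wide; open, the fingers measure 114 mm over their backs; the gripper's body (76 mm by 85 mm) begins 54 mm behind the grasp point. The pads swing forward as they close: fully open they stand 13 mm farther back than shut.
Start: joints at [-78.61, 8.623, 82.357, -0, 89.026, -7.678], TCP at [0.188, -0.543, 0.231] pointing down, gripper open.
Joint ranges: [-160.23, 160.23], [-39.13, 120.54], [6.94, 153.29], [-79.49, 259.48], [9.18, 160.14], [-161.06, 161.06]. Speed limits (degrees/s): [108.29, 108.29, 127.2, 172.46, 172.46, 172.46].

### API

Orientations are given as a 3x3 rotation matrix whose columns are the frame's x, y, z axes.
In Python, from workcell import ctrl gives the robot as it stands.
- The arm moves only by the tool carry_out, never from a script. Its argument "moves" is a list of rows, each an object of numbers: "ax", "ay", "az": the turn, a rotation vector about the tool's x, y, z in degrees; "dx", "dy", "dz": the shift along the tool's x, y, z in mm; "grip": the closure in counts, from 0 (fully open) to 255 (shut). A call has exactly 10 rows; each row shifts and turns the commanded pose from where the row before left it, along the tool's axes as they then stand; what a row does not reach is not made up. A row lasts 1/10 s, in which the tool goes at most 50 mm and 8.59 degrees, less where a joint would pass 70% of its speed; a pose out of reach is approached as far as the arm can. A call is refused whole if a number of a shift passes 50 or a number of a turn 8.59, either way. A call with a gripper value outside its range is refused whole. The fingers move at their own pace and stop on an object; "newtons" is the grip in N (left out, the last holds). Time passes only in rows, so rows that do not move let the fingers close, or fill a call up. It gives the time, the measured TCP pose, the force and the opening at its end, in the units of the state.
- ctrl.read_state(): the state, without advancing time (a new reading comes with each control period).
- ctrl.snapshot(name): name is "side" or "top"; returns a dict with "img" (480x640x3 uint8, blue, green, red), "fovy" (degrees; the focal length in pixels is half the picture's height over the tangent of half this angle, whatever the lens; pixels are square), "cx", "cy" (the principal point, pixels), "cam_to_world" (4x4, takes a point from camera to world coordinates). Camera axes: x right, y down, z forward; pixel columns grow to the right and rows downward; lengths in m; the calibration is good to about 2 mm. A picture is of the moment at which its call begins. There is no depth.
- ctrl.job_done(): hands the job in, once; it reports no verdict.
Trained networks look in a picture, given as the dict that the camera call returned (one of the last four; its "shot" number tells which), for a name from the list of things; names that differ only in an ending like _2 or _b are one class to them, and where a whole thing is asked for, a point or a joint stands for the part that bears it (a point fixed in the world has none). Each returns a list of dicts, best first, with "p" (0 to 1); they miss things now and then, are a little off and sometimes report something else, mostly with a low value. They report only what shows in the picture. A call takes as long as a camera call. They do not tell look-alikes from the thing itself.
- ctrl.recognise(name, picture): "rect" ([left, top, width, height] in pixels, round what is visible of it).
The state is a dict: "time_s": time; "joint_pos": joint angles; "joint_velocities": joint speeds; "tau": joint torques, N m; "eef_pos": TCP position; "orientation": TCP orientation; "ft_force": force on the tool from outside, world axes, zero at the start; "moment": the same for the moment, N m; "width": finger opening in m.
Only numpy, scipy, OpenCV 4.12 (cv2) and the standard library are available. Lean on these libraries where they do the work, as an engineer would, in place of code of your own. Each camera call takes 0.05 s, during which the arm holds its last target. There are 200 camera calls.

## Working session

There is one attempt and no reset: what is moved stays moved. The work goes in short steps, Python scripts to look and compute and a tool call to move; the robot and the scene stay as the last step left them, time stands still between calls to the robot, and variables do not carry over. Pictures are saved under pics/ and viewed, about 12 in all and at most 16, crops included, and the job is handed in when it is done.

Besides the shell and the picture viewer there is one more tool, called as name(argument=value, ...), one argument or row to a line, values as JSON. carry_out: Moves the arm, as the interface text tells. Its arguments: {"type":"object","properties":{"moves":{"type":"array"},"newtons":{"type":"number"}},"required":["moves"]}

```bash
mkdir -p pics; ls
cat > h.py <<'E'
import numpy as np, cv2
from workcell import ctrl
def ray(s,u,v):
    h=s["img"].shape[0]; f=h/2/np.tan(np.radians(s["fovy"])/2)
    T=np.array(s["cam_to_world"]); d=T[:3,:3]@np.array([(u-s["cx"])/f,(v-s["cy"])/f,1.])
    return T[:3,3],d
def at(s,u,v,z):
    o,d=ray(s,u,v); return o+d*(z-o[2])/d[2]
def proj(s,p):
    h=s["img"].shape[0]; f=h/2/np.tan(np.radians(s["fovy"])/2)
    T=np.array(s["cam_to_world"]); c=T[:3,:3].T@(np.array(p)-T[:3,3]); return s["cx"]+f*c[0]/c[2], s["cy"]+f*c[1]/c[2]
E
python3 - <<'E'
from h import *
np.set_printoptions(precision=3,suppress=True)
for n in("top","side"):
    s=ctrl.snapshot(n); cv2.imwrite(f"pics/{n}0.png",s["img"]); print(n,s["fovy"],s["cx"],s["cy"]);print(np.array(s["cam_to_world"]))
    for o in["pot1","bar_knob","lever_knob","pointer_tip","shaker","vial1","jar","marker"]:
        print(o,[(r["rect"],round(r["p"],2)) for r in ctrl.recognise(o,s)])
st=ctrl.read_state();print(st)
E
```

```text
pics
top 55.92887578928152 322.9789018880747 256.22178510636235
[[-0.011 -0.994  0.107  0.404]
 [-1.     0.014  0.027  0.039]
 [-0.028 -0.106 -0.994  1.139]
 [ 0.     0.     0.     1.   ]]
pot1 [([417.9, 319.3, 20.0, 17.1], 0.79), ([505.1, 277.8, 15.8, 16.7], 0.59), ([358.1, 272.7, 14.2, 18.5], 0.55), ([374.0, 304.7, 15.7, 14.9], 0.54), ([209.1, 274.4, 18.8, 17.6], 0.47), ([404.0, 287.5, 17.4, 16.9], 0.46)]
bar_knob [([326.9, 216.0, 137.2, 18.1], 0.85), ([291.1, 218.8, 22.4, 7.5], 0.25)]
lever_knob [([282.1, 207.6, 29.9, 64.9], 0.67), ([195.5, 257.2, 18.6, 14.3], 0.41)]
pointer_tip [([324.9, 214.8, 139.6, 21.3], 0.29)]
shaker [([272.1, 182.9, 196.8, 94.7], 0.83)]
vial1 [([163.4, 207.6, 21.4, 13.6], 0.69), ([195.1, 257.3, 20.9, 15.0], 0.51), ([167.3, 162.7, 43.6, 41.6], 0.49), ([459.1, 307.2, 16.7, 8.2], 0.48), ([497.0, 226.4, 20.3, 13.5], 0.46)]
jar [([170.3, 164.5, 42.3, 41.0], 0.56)]
marker [([133.1, 299.9, 39.9, 39.4], 0.66)]
side 42.06048378450297 313.81152802781156 248.79219981256088
[[-0.978 -0.107  0.179  0.265]
 [-0.208  0.568 -0.796  1.215]
 [-0.017 -0.816 -0.578  0.938]
 [ 
[... 629 characters left out ...]
0.3, 194.3, 8.8, 20.8], 0.53), ([322.9, 172.4, 9.1, 19.4], 0.51), ([315.7, 418.2, 60.0, 36.3], 0.18)]
jar [([168.6, 318.1, 44.3, 62.6], 0.72)]
marker [([313.0, 419.8, 63.5, 36.8], 0.97)]
{'time_s': 0.9, 'joint_pos': array([-78.609,   8.624,  82.355,  -0.   ,  89.025,  -7.679]), 'joint_velocities': array([-0.002, -0.011, -0.073, -0.08 ,  0.049,  0.009]), 'tau': array([ -0.007, -71.281, -57.105,  -0.001,   0.001,  -0.   ]), 'eef_pos': array([ 0.188, -0.543,  0.231]), 'orientation': array([[ 0.945,  0.327, -0.   ],
       [ 0.327, -0.945,  0.   ],
       [ 0.   , -0.   , -1.   ]]), 'ft_force': array([ 0.515, -0.081, -0.308]), 'moment': array([0.046, 0.015, 0.019]), 'width': 0.08548249584819173}
```

View pics/top0.png

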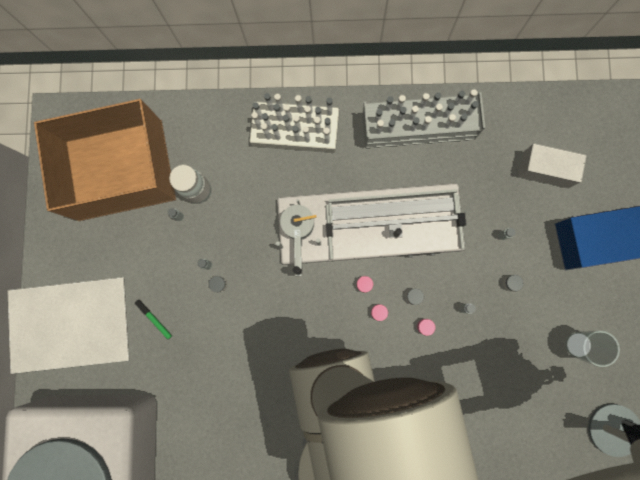

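View pics/side0.png

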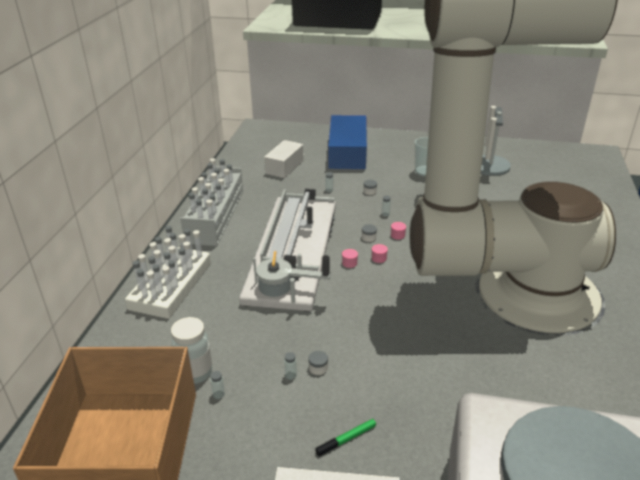

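Run:
```python
from h import *
np.set_printoptions(precision=3,suppress=True)
s=ctrl.snapshot("top"); b=ctrl.snapshot("side")
c=cv2.resize(s["img"][175:280,265:475],None,fx=3.8,fy=3.8,interpolation=cv2.INTER_CUBIC)
d=cv2.resize(b["img"][180:315,235:345],(489,600),interpolation=cv2.INTER_CUBIC)
cv2.imwrite("pics/c1.png",c);cv2.imwrite("pics/c2.png",d)
for n,(u,v,z) in dict(potA=(217.5,284,.03),potB=(415,296.5,.03),potC=(513.5,283,.03),pk1=(365,284,.03),pk2=(379,313,.03),pk3=(427,327,.03),lk=(298,271,.129),piv=(297,219,.1),bk=(397,232,.105)).items(): print(n,at(s,u,v,z))
for n,(u,v,z) in dict(potA=(318.5,356,.03),potB=(369.5,231,.03),potC=(371,184,.03)).items(): print(n,at(b,u,v,z))
```

```text
potA [0.458 0.33  0.03 ]
potB [ 0.421 -0.154  0.03 ]
potC [ 0.451 -0.392  0.03 ]
pk1 [ 0.453 -0.033  0.03 ]
pk2 [ 0.383 -0.066  0.03 ]
pk3 [ 0.348 -0.18   0.03 ]
lk [0.48  0.123 0.129]
piv [0.604 0.127 0.1  ]
bk [ 0.569 -0.104  0.105]
potA [0.459 0.331 0.03 ]
potB [ 0.421 -0.141  0.03 ]
potC [ 0.45  -0.388  0.03 ]
```

View pics/c1.png

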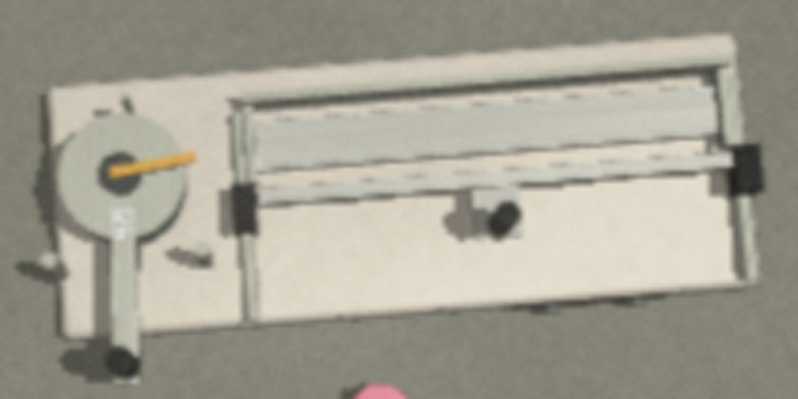

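View pics/c2.png

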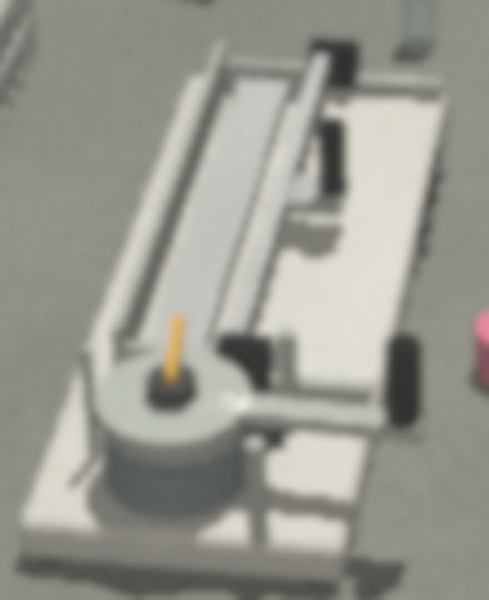

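Run:
```python
from h import *
np.set_printoptions(precision=4,suppress=True)
s=ctrl.snapshot("top"); b=ctrl.snapshot("side")
P=lambda x,y,z: at(s,265+x/3.8-.4,175+y/3.8-.4,z)
for n,a in dict(h1=(50,90,.03),h2=(735,35,.03),h3=(757,283,.03),h4=(65,338,.03),lu1=(255,125,.042),lu2=(715,88,.042),ll1=(258,173,.042),ll2=(717,135,.042),f1=(235,103,.062),f2=(720,66,.062),piv=(120,172,.1),lk=(123,357,.129),bk=(508,212,.105),tip=(195,156,.1)).items(): print(n,P(*a)[:2])
Q=lambda x,y,z: at(b,235+x*110/489,180+y*135/600,z)
for n,a in dict(piv=(170,385,.1),lk=(404,343,.129),bk=(332,123,.105),tip=(180,318,.1)).items(): print(n,Q(*a)[:2])
```

```text
h1 [0.6709 0.1806]
h2 [ 0.6995 -0.2695]
h3 [ 0.5357 -0.2765]
h4 [0.5064 0.1709]
lu1 [0.6424 0.0455]
lu2 [ 0.6615 -0.2519]
ll1 [0.6108 0.044 ]
ll2 [ 0.6306 -0.2518]
f1 [0.6526 0.058 ]
f2 [ 0.671  -0.2503]
piv [0.6019 0.1285]
lk [0.4855 0.1248]
bk [ 0.5724 -0.1075]
tip [0.6111 0.0823]
piv [0.6001 0.1457]
lk [0.4835 0.1276]
bk [ 0.5717 -0.1069]
tip [0.61   0.0886]
```

carry_out(
  moves=[
    {"dx": 25,"dy": -14},
    {"dx": 25,"dy": -14},
    {"dx": 25,"dy": -14},
    {"dx": 25,"dy": -14},
    {"dx": 25,"dy": -14},
    {"dx": 25,"dy": -14},
    {"dx": 25,"dy": -14},
    {"dx": 25,"dy": -14},
    {"dx": 25,"dy": -14},
    {"dx": 25,"dy": -14},
  ],
)

```text
schema error: expected keys ax, ay, az, dx, dy, dz, grip
```

carry_out(
  moves=[
    {"dx": 25,"dy": -14},
    {"dx": 25,"dy": -14},
    {"dx": 25,"dy": -14},
    {"dx": 25,"dy": -14},
    {"dx": 25,"dy": -14},
    {"dx": 25,"dy": -14},
    {"dx": 25,"dy": -14},
    {"dx": 25,"dy": -14},
    {"dx": 0},
    {"dx": 0},
  ],
)

```text
schema error: expected keys ax, ay, az, dx, dy, dz, grip
```

carry_out(
  moves=[
    {"az": 5},
    {"az": 5},
    {"az": 5.4},
    {},
    {},
    {"grip": 100},
    {},
    {},
    {},
    {},
  ],
)

```text
schema error: expected keys ax, ay, az, dx, dy, dz, grip
```

carry_out(
  moves=[
    {"ax": 0,"ay": 0,"az": 0,"dx": 40,"dy": -23,"dz": 0,"grip": 0},
    {"ax": 0,"ay": 0,"az": 0,"dx": 40,"dy": -23,"dz": 0,"grip": 0},
    {"ax": 0,"ay": 0,"az": 0,"dx": 40,"dy": -23,"dz": 0,"grip": 0},
    {"ax": 0,"ay": 0,"az": 0,"dx": 40,"dy": -23,"dz": 0,"grip": 0},
    {"ax": 0,"ay": 0,"az": 0,"dx": 40,"dy": -23,"dz": 0,"grip": 0},
    {"ax": 0,"ay": 0,"az": 0,"dx": 40,"dy": -23,"dz": 0,"grip": 0},
    {"ax": 0,"ay": 0,"az": 0,"dx": 40,"dy": -23,"dz": 0,"grip": 0},
    {"ax": 0,"ay": 0,"az": 0,"dx": 40,"dy": -23,"dz": 0,"grip": 0},
    {"ax": 0,"ay": 0,"az": 0,"dx": 40,"dy": -23,"dz": 0,"grip": 0},
    {"ax": 0,"ay": 0,"az": 0,"dx": 40,"dy": -23,"dz": 0,"grip": 100},
  ],
)

```text
time_s: 2.1
eef_pos: [0.4917, -0.1936, 0.2315]
orientation: [[0.945, 0.327, 0.0], [0.327, -0.945, -0.0], [0.0, 0.0, -1.0]]
ft_force: [1.1, -0.5, 1.3]
width: 0.0732
```

carry_out(
  moves=[
    {"ax": 0,"ay": 0,"az": 0,"dx": 35,"dy": -19,"dz": 0,"grip": 100},
    {"ax": 0,"ay": 0,"az": 0,"dx": 35,"dy": -19,"dz": 0,"grip": 100},
    {"ax": 0,"ay": 0,"az": 0,"dx": 30,"dy": -16,"dz": 0,"grip": 100},
    {"ax": 0,"ay": 0,"az": 5,"dx": 0,"dy": 0,"dz": 0,"grip": 100},
    {"ax": 0,"ay": 0,"az": 5,"dx": 0,"dy": 0,"dz": 0,"grip": 100},
    {"ax": 0,"ay": 0,"az": 5.4,"dx": 0,"dy": 0,"dz": 0,"grip": 100},
    {"ax": 0,"ay": 0,"az": 0,"dx": 0,"dy": 0,"dz": 0,"grip": 100},
    {"ax": 0,"ay": 0,"az": 0,"dx": 0,"dy": 0,"dz": 0,"grip": 100},
    {"ax": 0,"ay": 0,"az": 0,"dx": 0,"dy": 0,"dz": 0,"grip": 100},
    {"ax": 0,"ay": 0,"az": 0,"dx": 0,"dy": 0,"dz": 0,"grip": 100},
  ],
)

```text
time_s: 3.1
eef_pos: [0.5676, -0.1118, 0.2314]
orientation: [[0.998, 0.065, 0.0], [0.065, -0.998, 0.0], [0.0, -0.0, -1.0]]
ft_force: [0.6, -0.0, 0.8]
width: 0.0523
```

```bash
cat > st.py <<'E'
from h import *
import sys
np.set_printoptions(precision=4,suppress=True)
th=.065; C=np.array([.6368,-.1038]); A=np.array([[np.cos(th),-np.sin(th)],[np.sin(th),np.cos(th)]])
s=ctrl.read_state(); R=np.array(s["orientation"]); p=np.array(s["eef_pos"])
print("t",s["time_s"],"p",p,"shk",A.T@(p[:2]-C),"yaw",np.degrees(np.arctan2(R[1,0],R[0,0])),"F",s["ft_force"],"w",s["width"],"q6",s["joint_pos"][5])
# args: target x y z (w world / s shaker) -> delta in tool axes, mm
if len(sys.argv)>4:
    t=np.array([float(a) for a in sys.argv[2:5]])
    if sys.argv[1]=="s": t[:2]=C+A@t[:2]
    print("target",t,"delta mm",1000*R.T@(t-p))
E
python3 st.py w .572 -.107 .072
```

```text
t 3.1 p [ 0.5676 -0.1118  0.2314] shk [-0.0696 -0.0034] yaw 3.7380248455012297 F [ 0.5581 -0.0414  0.8048] w 0.05226514910420357 q6 67.4911237822793
target [ 0.572 -0.107  0.072] delta mm [  4.7098  -4.4427 159.3563]
```

carry_out(
  moves=[
    {"ax": 0,"ay": 0,"az": 0,"dx": 5,"dy": -4,"dz": 20,"grip": 100},
    {"ax": 0,"ay": 0,"az": 0,"dx": 0,"dy": 0,"dz": 40,"grip": 100},
    {"ax": 0,"ay": 0,"az": 0,"dx": 0,"dy": 0,"dz": 40,"grip": 100},
    {"ax": 0,"ay": 0,"az": 0,"dx": 0,"dy": 0,"dz": 35,"grip": 100},
    {"ax": 0,"ay": 0,"az": 0,"dx": 0,"dy": 0,"dz": 22,"grip": 100},
    {"ax": 0,"ay": 0,"az": 0,"dx": 0,"dy": 0,"dz": 0,"grip": 255},
    {"ax": 0,"ay": 0,"az": 0,"dx": 0,"dy": 0,"dz": 0,"grip": 255},
    {"ax": 0,"ay": 0,"az": 0,"dx": 0,"dy": 0,"dz": 0,"grip": 255},
    {"ax": 0,"ay": 0,"az": 0,"dx": 0,"dy": 0,"dz": 0,"grip": 255},
    {"ax": 0,"ay": 0,"az": 0,"dx": 0,"dy": 0,"dz": 0,"grip": 255},
  ],
  newtons=30,
)

```text
time_s: 4.1
eef_pos: [0.573, -0.1072, 0.0758]
orientation: [[0.998, 0.064, 0.002], [0.064, -0.998, -0.0], [0.002, 0.0, -1.0]]
ft_force: [-0.1, 5.1, 7.9]
width: 0.0149
```

```bash
python3 st.py s -.121 -.003 .072
python3 - <<'E'
from h import *
s=ctrl.snapshot("top");cv2.imwrite("pics/top1.png",s["img"])
for r in ctrl.recognise("pot1",s): print(r["rect"],round(r["p"],2))
E
```

```text
t 4.1 p [ 0.573  -0.1072  0.0758] shk [-0.0639  0.0007] yaw 3.6840885768346583 F [-0.0566  5.13    7.8824] w 0.01490897592456374 q6 68.11854823268277
target [ 0.5163 -0.1147  0.072 ] delta mm [-57.1516   3.7653   3.7236]
[502.7, 277.7, 18.4, 16.4] 0.86
[210.1, 278.5, 16.8, 14.3] 0.68
[325.7, 222.3, 65.3, 12.5] 0.63
```

View pics/top1.png

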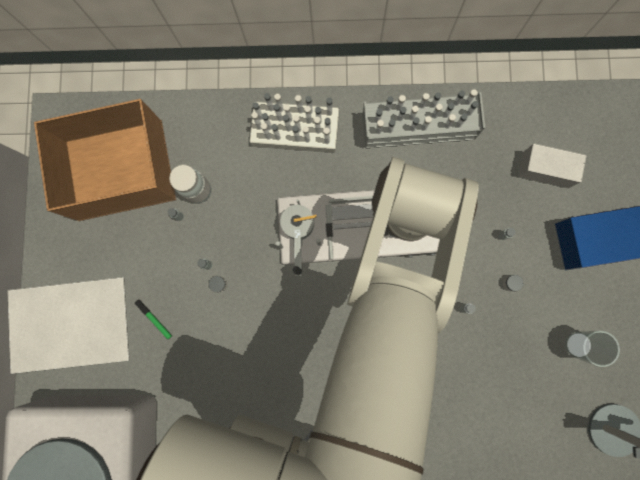

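carry_out(
  moves=[
    {"ax": 0,"ay": 0,"az": 0,"dx": -4,"dy": 0,"dz": 0,"grip": 255},
    {"ax": 0,"ay": 0,"az": 0,"dx": -8,"dy": 0,"dz": 0,"grip": 255},
    {"ax": 0,"ay": 0,"az": 0,"dx": -8,"dy": 0,"dz": 0,"grip": 255},
    {"ax": 0,"ay": 0,"az": 0,"dx": -8,"dy": 0,"dz": 0,"grip": 255},
    {"ax": 0,"ay": 0,"az": 0,"dx": -8,"dy": 0,"dz": 0,"grip": 255},
    {"ax": 0,"ay": 0,"az": 0,"dx": -8,"dy": 0,"dz": 0,"grip": 255},
    {"ax": 0,"ay": 0,"az": 0,"dx": -6,"dy": 0,"dz": 0,"grip": 255},
    {"ax": 0,"ay": 0,"az": 0,"dx": -4,"dy": 0,"dz": 0,"grip": 255},
    {"ax": 0,"ay": 0,"az": 0,"dx": -2,"dy": 0,"dz": 0,"grip": 255},
    {"ax": 0,"ay": 0,"az": 0,"dx": 0,"dy": 0,"dz": 0,"grip": 255},
  ],
)

```text
time_s: 5.2
eef_pos: [0.5187, -0.1107, 0.076]
orientation: [[0.998, 0.064, 0.006], [0.064, -0.998, -0.0], [0.006, 0.0, -1.0]]
ft_force: [15.4, 8.0, -0.1]
width: 0.015
```

```bash
python3 st.py s -.121 -.003 .072
```

```text
t 5.2 p [ 0.5187 -0.1107  0.076 ] shk [-0.1183  0.0008] yaw 3.6713809781165314 F [15.4344  8.0315 -0.1498] w 0.015010939962700505 q6 65.83619960299127
target [ 0.5163 -0.1147  0.072 ] delta mm [-2.7015  3.7757  3.9923]
```

carry_out(
  moves=[
    {"ax": 0,"ay": 0,"az": 0,"dx": 2,"dy": 0,"dz": 0,"grip": 80},
    {"ax": 0,"ay": 0,"az": 0,"dx": 0,"dy": 0,"dz": 0,"grip": 80},
    {"ax": 0,"ay": 0,"az": 0,"dx": 0,"dy": 0,"dz": 0,"grip": 80},
    {"ax": 0,"ay": 0,"az": 0,"dx": 0,"dy": 0,"dz": -20,"grip": 80},
    {"ax": 0,"ay": 0,"az": 0,"dx": 0,"dy": 0,"dz": -30,"grip": 80},
    {"ax": 0,"ay": 0,"az": 0,"dx": -12,"dy": 40,"dz": -20,"grip": 80},
    {"ax": 0,"ay": 0,"az": 0,"dx": -15,"dy": 46,"dz": 0,"grip": 80},
    {"ax": 0,"ay": 0,"az": 0,"dx": -15,"dy": 46,"dz": 0,"grip": 80},
    {"ax": 0,"ay": 0,"az": 0,"dx": -15,"dy": 46,"dz": 0,"grip": 80},
    {"ax": 0,"ay": 0,"az": 0,"dx": -15,"dy": 46,"dz": 0,"grip": 80},
  ],
)

```text
time_s: 6.2
eef_pos: [0.4599, -0.3409, 0.1445]
orientation: [[0.998, 0.064, 0.0], [0.064, -0.998, -0.0], [0.0, 0.0, -1.0]]
ft_force: [0.9, 0.8, 0.2]
width: 0.0584
```

carry_out(
  moves=[
    {"ax": 0,"ay": 0,"az": 0,"dx": -14,"dy": 40,"dz": 0,"grip": 80},
    {"ax": 0,"ay": 0,"az": 0,"dx": 0,"dy": 10,"dz": 0,"grip": 80},
    {"ax": 0,"ay": 0,"az": 0,"dx": 0,"dy": 0,"dz": 0,"grip": 80},
    {"ax": 0,"ay": 0,"az": 0,"dx": 0,"dy": 0,"dz": 0,"grip": 80},
    {"ax": 0,"ay": 0,"az": 0,"dx": 0,"dy": 0,"dz": 0,"grip": 80},
    {"ax": 0,"ay": 0,"az": 0,"dx": 0,"dy": 0,"dz": 0,"grip": 80},
    {"ax": 0,"ay": 0,"az": 0,"dx": 0,"dy": 0,"dz": 0,"grip": 80},
    {"ax": 0,"ay": 0,"az": 0,"dx": 0,"dy": 0,"dz": 0,"grip": 80},
    {"ax": 0,"ay": 0,"az": 0,"dx": 0,"dy": 0,"dz": 0,"grip": 80},
    {"ax": 0,"ay": 0,"az": 0,"dx": 0,"dy": 0,"dz": 0,"grip": 80},
  ],
)

```text
time_s: 7.2
eef_pos: [0.4502, -0.3897, 0.1443]
orientation: [[0.998, 0.064, 0.0], [0.064, -0.998, 0.0], [0.0, -0.0, -1.0]]
ft_force: [0.3, -0.1, 0.1]
width: 0.0588
```

```bash
python3 st.py w .451 -.39 .006
python3 - <<'E'
from h import *
np.set_printoptions(precision=4,suppress=True)
s=ctrl.snapshot("top")
b=ctrl.snapshot("side")
for n,q in(("top",s),("side",b)):
  for r in ctrl.recognise("pot1",q):
    x,y,w,h=r["rect"]; print(n,r["rect"],round(r["p"],2), at(q,x+w/2,y+h/2,.015)[:2])
a=s["img"][190:350,190:540]; cv2.imwrite("pics/c3.png",cv2.resize(a,(788,360),interpolation=cv2.INTER_CUBIC))
cv2.imwrite("pics/c3.png",np.vstack([cv2.resize(a,(800,366),interpolation=cv2.INTER_CUBIC),np.pad(cv2.resize(b["img"],(312,234)),((0,0),(0,488),(0,0)))]))
E
```

```text
t 7.2 p [ 0.4502 -0.3897  0.1443] shk [-0.2048 -0.2731] yaw 3.6733615616311353 F [ 0.3239 -0.0985  0.0525] w 0.058786750918564536 q6 38.03601587902076
target [ 0.451 -0.39   0.006] delta mm [  0.771    0.4041 138.2998]
top [211.5, 277.7, 14.3, 13.8] 0.81 [0.4571 0.3309]
top [414.5, 320.6, 25.5, 12.8] 0.8 [ 0.3471 -0.1837]
top [373.0, 306.3, 15.5, 13.3] 0.73 [ 0.3824 -0.0713]
top [405.1, 288.9, 17.9, 16.8] 0.62 [ 0.4197 -0.154 ]
top [355.4, 273.3, 18.4, 18.3] 0.59 [ 0.4578 -0.0333]
top [505.7, 276.8, 11.5, 17.2] 0.56 [ 0.446  -0.3928]
top [163.0, 209.1, 21.2, 14.9] 0.5 [0.6319 0.4488]
side [305.3, 346.9, 18.0, 28.4] 0.93 [0.4681 0.3317]
side [371.0, 241.6, 17.7, 21.3] 0.77 [ 0.3842 -0.0719]
side [342.0, 248.9, 16.6, 17.2] 0.74 [ 0.4539 -0.0358]
side [360.6, 221.7, 15.6, 21.3] 0.7 [ 0.4251 -0.1563]
side [392.5, 224.5, 13.8, 11.0] 0.68 [ 0.3458 -0.1825]
side [363.0, 179.0, 12.0, 15.8] 0.56 [ 0.4569 -0.3967]
```

View pics/c3.png

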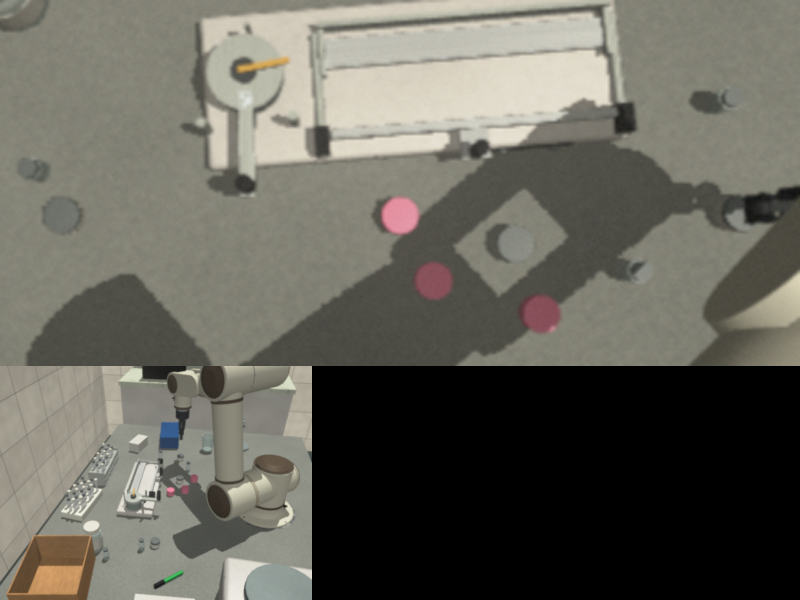

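carry_out(
  moves=[
    {"ax": 0,"ay": 0,"az": 0,"dx": 2,"dy": 3,"dz": 20,"grip": 70},
    {"ax": 0,"ay": 0,"az": 0,"dx": 0,"dy": 0,"dz": 30,"grip": 70},
    {"ax": 0,"ay": 0,"az": 0,"dx": 0,"dy": 0,"dz": 30,"grip": 70},
    {"ax": 0,"ay": 0,"az": 0,"dx": 0,"dy": 0,"dz": 25,"grip": 70},
    {"ax": 0,"ay": 0,"az": 0,"dx": 0,"dy": 0,"dz": 20,"grip": 70},
    {"ax": 0,"ay": 0,"az": 0,"dx": 0,"dy": 0,"dz": 14,"grip": 70},
    {"ax": 0,"ay": 0,"az": 0,"dx": 0,"dy": 0,"dz": 0,"grip": 70},
    {"ax": 0,"ay": 0,"az": 0,"dx": 0,"dy": 0,"dz": 0,"grip": 255},
    {"ax": 0,"ay": 0,"az": 0,"dx": 0,"dy": 0,"dz": 0,"grip": 255},
    {"ax": 0,"ay": 0,"az": 0,"dx": 0,"dy": 0,"dz": 0,"grip": 255},
  ],
  newtons=30,
)

```text
time_s: 8.4
eef_pos: [0.4529, -0.3931, 0.0066]
orientation: [[0.998, 0.064, 0.001], [0.064, -0.998, -0.001], [0.001, 0.002, -1.0]]
ft_force: [-0.1, 0.1, 6.4]
width: 0.0391
```

carry_out(
  moves=[
    {"ax": 0,"ay": 0,"az": 0,"dx": 0,"dy": 0,"dz": 0,"grip": 255},
    {"ax": 0,"ay": 0,"az": 0,"dx": 0,"dy": 0,"dz": 0,"grip": 255},
    {"ax": 0,"ay": 0,"az": 0,"dx": 0,"dy": 0,"dz": -10,"grip": 255},
    {"ax": 0,"ay": 0,"az": 0,"dx": 0,"dy": 0,"dz": -20,"grip": 255},
    {"ax": 0,"ay": 0,"az": 0,"dx": 0,"dy": 0,"dz": -30,"grip": 255},
    {"ax": 0,"ay": 0,"az": 0,"dx": 0,"dy": 0,"dz": -30,"grip": 255},
    {"ax": 0,"ay": 0,"az": 0,"dx": 0,"dy": 0,"dz": -30,"grip": 255},
    {"ax": 0,"ay": 0,"az": 0,"dx": 0,"dy": 0,"dz": -20,"grip": 255},
    {"ax": 0,"ay": 0,"az": 0,"dx": 0,"dy": 0,"dz": 0,"grip": 255},
    {"ax": 0,"ay": 0,"az": 0,"dx": 0,"dy": 0,"dz": 0,"grip": 255},
  ],
)

```text
time_s: 9.4
eef_pos: [0.4523, -0.3926, 0.1456]
orientation: [[0.998, 0.064, 0.0], [0.064, -0.998, -0.0], [0.0, 0.0, -1.0]]
ft_force: [0.0, -0.7, -1.5]
width: 0.0385
```

```bash
python3 st.py s -.0 -.09 .09
python3 - <<'E'
from h import *
b=ctrl.snapshot("side"); p=ctrl.read_state()["eef_pos"]; u,v=map(int,proj(b,p)); print(u,v)
a=b["img"][max(0,v-45):v+45,u-60:u+60]; cv2.imwrite("pics/g1.png",cv2.resize(a,None,fx=5,fy=5,interpolation=cv2.INTER_CUBIC))
E
```

```text
t 9.4 p [ 0.4523 -0.3926  0.1456] shk [-0.2029 -0.2762] yaw 3.666981016745649 F [ 0.0071 -0.7218 -1.5089] w 0.03848661214757023 q6 38.007501061646195
target [ 0.6426 -0.1936  0.09  ] delta mm [ 202.6611 -186.4067   55.6086]
372 147
```

View pics/g1.png

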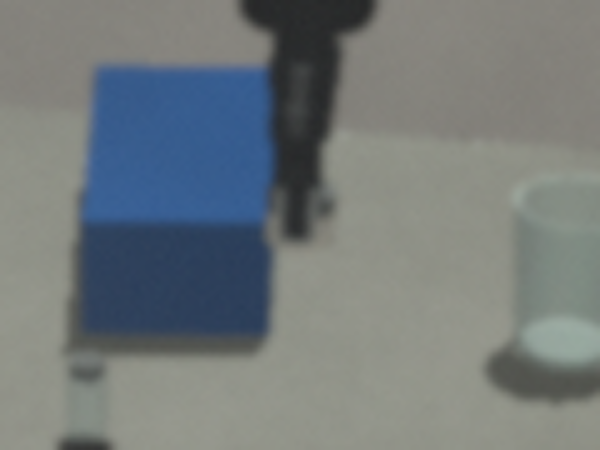

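carry_out(
  moves=[
    {"ax": 0,"ay": 0,"az": 0,"dx": 15,"dy": -14,"dz": 0,"grip": 255},
    {"ax": 0,"ay": 0,"az": 0,"dx": 25,"dy": -24,"dz": 0,"grip": 255},
    {"ax": 0,"ay": 0,"az": 0,"dx": 30,"dy": -29,"dz": 0,"grip": 255},
    {"ax": 0,"ay": 0,"az": 0,"dx": 30,"dy": -29,"dz": 0,"grip": 255},
    {"ax": 0,"ay": 0,"az": 0,"dx": 30,"dy": -29,"dz": 0,"grip": 255},
    {"ax": 0,"ay": 0,"az": 0,"dx": 30,"dy": -29,"dz": 0,"grip": 255},
    {"ax": 0,"ay": 0,"az": 0,"dx": 25,"dy": -24,"dz": 0,"grip": 255},
    {"ax": 0,"ay": 0,"az": 0,"dx": 20,"dy": -18,"dz": 10,"grip": 255},
    {"ax": 0,"ay": 0,"az": 0,"dx": 0,"dy": 0,"dz": 20,"grip": 255},
    {"ax": 0,"ay": 0,"az": 0,"dx": 0,"dy": 0,"dz": 20,"grip": 255},
  ],
)

```text
time_s: 10.45
eef_pos: [0.6444, -0.1827, 0.0932]
orientation: [[0.998, 0.065, -0.002], [0.065, -0.998, 0.001], [-0.002, -0.001, -1.0]]
ft_force: [0.3, 0.7, -2.6]
width: 0.0384
```

```bash
python3 st.py s .002 -.08 .049
python3 - <<'E'
from h import *
b=ctrl.snapshot("side"); p=ctrl.read_state()["eef_pos"]; u,v=map(int,proj(b,p)); print(u,v)
a=b["img"][max(0,v-45):v+45,u-60:u+60]; cv2.imwrite("pics/g2.png",cv2.resize(a,None,fx=6,fy=6,interpolation=cv2.INTER_CUBIC))
E
```

```text
t 10.45 p [ 0.6444 -0.1827  0.0932] shk [ 0.0024 -0.0793] yaw 3.754176326276026 F [ 0.2654  0.6581 -2.5802] w 0.038446618839574564 q6 63.82464893409555
target [ 0.644  -0.1835  0.049 ] delta mm [-0.3356  0.7686 44.151 ]
289 195
```

View pics/g2.png

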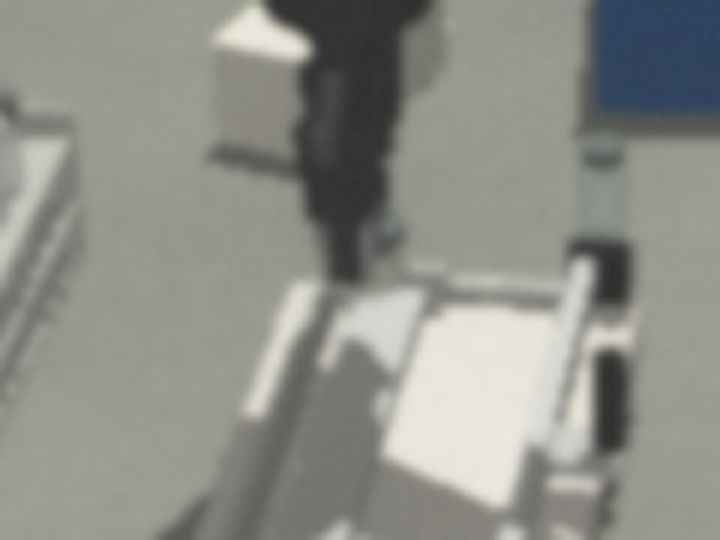

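carry_out(
  moves=[
    {"ax": 0,"ay": 0,"az": 0,"dx": 0,"dy": 0,"dz": 15,"grip": 255},
    {"ax": 0,"ay": 0,"az": 0,"dx": 0,"dy": 0,"dz": 12,"grip": 255},
    {"ax": 0,"ay": 0,"az": 0,"dx": 0,"dy": 0,"dz": 7,"grip": 255},
    {"ax": 0,"ay": 0,"az": 0,"dx": 0,"dy": 0,"dz": 5,"grip": 255},
    {"ax": 0,"ay": 0,"az": 0,"dx": 0,"dy": 0,"dz": 3,"grip": 255},
    {"ax": 0,"ay": 0,"az": 0,"dx": 0,"dy": 0,"dz": 2,"grip": 255},
    {"ax": 0,"ay": 0,"az": 0,"dx": 0,"dy": 0,"dz": 0,"grip": 255},
    {"ax": 0,"ay": 0,"az": 0,"dx": 0,"dy": 0,"dz": 0,"grip": 255},
    {"ax": 0,"ay": 0,"az": 0,"dx": 0,"dy": 0,"dz": 0,"grip": 255},
    {"ax": 0,"ay": 0,"az": 0,"dx": 0,"dy": 0,"dz": 0,"grip": 255},
  ],
)

```text
time_s: 11.5
eef_pos: [0.6445, -0.1839, 0.0515]
orientation: [[0.998, 0.064, 0.0], [0.064, -0.998, -0.0], [0.0, 0.0, -1.0]]
ft_force: [0.1, 0.0, -1.5]
width: 0.0387
```

```bash
python3 st.py s .002 -.08 .049
```

```text
t 11.5 p [ 0.6445 -0.1839  0.0515] shk [ 0.0025 -0.0804] yaw 3.666957752630684 F [ 0.1083  0.02   -1.4783] w 0.038682902051472186 q6 63.82076501666973
target [ 0.644  -0.1835  0.049 ] delta mm [-0.4525 -0.4412  2.5296]
```

carry_out(
  moves=[
    {"ax": 0,"ay": 0,"az": 0,"dx": 0,"dy": 0,"dz": 1,"grip": 255},
    {"ax": 0,"ay": 0,"az": 0,"dx": 0,"dy": 0,"dz": 1,"grip": 255},
    {"ax": 0,"ay": 0,"az": 0,"dx": 0,"dy": 0,"dz": 1,"grip": 255},
    {"ax": 0,"ay": 0,"az": 0,"dx": 0,"dy": 0,"dz": 0,"grip": 200},
    {"ax": 0,"ay": 0,"az": 0,"dx": 0,"dy": 0,"dz": 0,"grip": 95},
    {"ax": 0,"ay": 0,"az": 0,"dx": 0,"dy": 0,"dz": 0,"grip": 95},
    {"ax": 0,"ay": 0,"az": 0,"dx": 0,"dy": 0,"dz": 0,"grip": 95},
    {"ax": 0,"ay": 0,"az": 0,"dx": 0,"dy": 0,"dz": 0,"grip": 95},
    {"ax": 0,"ay": 0,"az": 0,"dx": 0,"dy": 0,"dz": -15,"grip": 95},
    {"ax": 0,"ay": 0,"az": 0,"dx": 0,"dy": 0,"dz": -30,"grip": 95},
  ],
)

```text
time_s: 12.5
eef_pos: [0.6434, -0.1835, 0.0925]
orientation: [[0.998, 0.064, -0.003], [0.064, -0.998, 0.001], [-0.003, -0.002, -1.0]]
ft_force: [0.7, 0.4, 0.7]
width: 0.0534
```

carry_out(
  moves=[
    {"ax": 0,"ay": 0,"az": 0,"dx": 0,"dy": 0,"dz": -30,"grip": 70},
    {"ax": 0,"ay": 0,"az": 0,"dx": -20,"dy": -5,"dz": -30,"grip": 70},
    {"ax": 0,"ay": 0,"az": 0,"dx": -40,"dy": -5,"dz": 0,"grip": 70},
    {"ax": 0,"ay": 0,"az": 0,"dx": -40,"dy": -5,"dz": 0,"grip": 70},
    {"ax": 0,"ay": 0,"az": 0,"dx": -40,"dy": -5,"dz": 0,"grip": 70},
    {"ax": 0,"ay": 0,"az": 0,"dx": -40,"dy": -5,"dz": 0,"grip": 70},
    {"ax": 0,"ay": 0,"az": 0,"dx": -30,"dy": -5,"dz": 0,"grip": 70},
    {"ax": 0,"ay": 0,"az": 0,"dx": -10,"dy": -10,"dz": 0,"grip": 70},
    {"ax": 0,"ay": 0,"az": 0,"dx": 0,"dy": 0,"dz": 0,"grip": 70},
    {"ax": 0,"ay": 0,"az": 0,"dx": 0,"dy": 0,"dz": 0,"grip": 70},
  ],
)

```text
time_s: 13.5
eef_pos: [0.4231, -0.1582, 0.1542]
orientation: [[0.998, 0.064, 0.001], [0.064, -0.998, -0.001], [0.001, 0.001, -1.0]]
ft_force: [0.7, -0.5, -0.3]
width: 0.0616
```

```bash
python3 st.py w .421 -.154 .004
python3 - <<'E'
from h import *
np.set_printoptions(precision=4,suppress=True)
b=ctrl.snapshot("side");s=ctrl.snapshot("top")
for n,q in(("top",s),("side",b)):
  for r in ctrl.recognise("pot1",q):
    x,y,w,h=r["rect"]; print(n,r["rect"],round(r["p"],2), at(q,x+w/2,y+h/2,.015)[:2], at(q,x+w/2,y+h/2,.057)[:2])
a=b["img"][140:290,200:400]; c=s["img"][180:330,320:520]
cv2.imwrite("pics/g3.png",np.hstack([cv2.resize(x,None,fx=2,fy=2,interpolation=cv2.INTER_CUBIC) for x in(a,c)]))
E
```

```text
t 13.5 p [ 0.4231 -0.1582  0.1542] shk [-0.2168 -0.0404] yaw 3.6847214466157947 F [ 0.7175 -0.455  -0.2588] w 0.061642612927175176 q6 56.019686619339204
target [ 0.421 -0.154  0.004] delta mm [ -2.0592  -4.4183 150.1639]
top [359.4, 274.4, 11.7, 18.4] 0.79 [ 0.455  -0.0348] [ 0.4531 -0.0321]
top [422.5, 195.8, 12.0, 21.5] 0.73 [ 0.6464 -0.1976] [ 0.6374 -0.1887]
top [208.1, 274.7, 20.1, 17.7] 0.53 [0.4598 0.3322] [0.4577 0.3212]
top [422.0, 319.5, 14.4, 14.2] 0.51 [ 0.348  -0.1885] [ 0.3501 -0.18  ]
top [374.3, 306.2, 14.2, 13.1] 0.46 [ 0.3829 -0.0729] [ 0.3836 -0.0687]
side [370.7, 244.6, 13.3, 19.4] 0.78 [ 0.3893 -0.0619] [ 0.3836 -0.0038]
side [305.1, 351.4, 22.4, 23.9] 0.73 [0.4628 0.3371] [0.4538 0.3771]
side [282.0, 198.8, 11.7, 16.7] 0.7 [ 0.6662 -0.2414] [ 0.6479 -0.1751]
side [389.8, 222.1, 17.8, 15.7] 0.7 [ 0.3476 -0.1824] [ 0.3439 -0.1188]
side [361.5, 223.1, 17.1, 17.8] 0.54 [ 0.4211 -0.1587] [ 0.414  -0.0962]
side [341.7, 250.1, 17.4, 16.6] 0.54 [ 0.4531 -0.0321] [0.4445 0.0247]
```

View pics/g3.png

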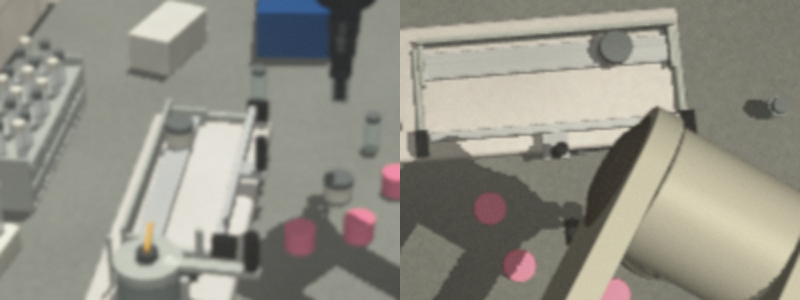

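carry_out(
  moves=[
    {"ax": 0,"ay": 0,"az": 0,"dx": -2,"dy": -3,"dz": 25,"grip": 60},
    {"ax": 0,"ay": 0,"az": 0,"dx": 0,"dy": 0,"dz": 35,"grip": 60},
    {"ax": 0,"ay": 0,"az": 0,"dx": 0,"dy": 0,"dz": 30,"grip": 60},
    {"ax": 0,"ay": 0,"az": 0,"dx": 0,"dy": 0,"dz": 25,"grip": 60},
    {"ax": 0,"ay": 0,"az": 0,"dx": 0,"dy": 0,"dz": 20,"grip": 60},
    {"ax": 0,"ay": 0,"az": 0,"dx": 0,"dy": 0,"dz": 12,"grip": 60},
    {"ax": 0,"ay": 0,"az": 0,"dx": 0,"dy": 0,"dz": 0,"grip": 60},
    {"ax": 0,"ay": 0,"az": 0,"dx": 0,"dy": 0,"dz": 0,"grip": 255},
    {"ax": 0,"ay": 0,"az": 0,"dx": 0,"dy": 0,"dz": 0,"grip": 255},
    {"ax": 0,"ay": 0,"az": 0,"dx": 0,"dy": 0,"dz": 0,"grip": 255},
  ],
)

```text
time_s: 14.7
eef_pos: [0.4207, -0.1555, 0.0074]
orientation: [[0.998, 0.064, 0.002], [0.064, -0.998, -0.001], [0.002, 0.001, -1.0]]
ft_force: [-0.8, 0.3, 6.1]
width: 0.0388
```

carry_out(
  moves=[
    {"ax": 0,"ay": 0,"az": 0,"dx": 0,"dy": 0,"dz": 0,"grip": 255},
    {"ax": 0,"ay": 0,"az": 0,"dx": 0,"dy": 0,"dz": 0,"grip": 255},
    {"ax": 0,"ay": 0,"az": 0,"dx": 0,"dy": 0,"dz": -10,"grip": 255},
    {"ax": 0,"ay": 0,"az": 0,"dx": 0,"dy": 0,"dz": -20,"grip": 255},
    {"ax": 0,"ay": 0,"az": 0,"dx": 0,"dy": 0,"dz": -30,"grip": 255},
    {"ax": 0,"ay": 0,"az": 0,"dx": 0,"dy": 0,"dz": -30,"grip": 255},
    {"ax": 0,"ay": 0,"az": 0,"dx": 0,"dy": 0,"dz": -30,"grip": 255},
    {"ax": 0,"ay": 0,"az": 0,"dx": 0,"dy": 0,"dz": -20,"grip": 255},
    {"ax": 0,"ay": 0,"az": 0,"dx": 0,"dy": 0,"dz": 0,"grip": 255},
    {"ax": 0,"ay": 0,"az": 0,"dx": 0,"dy": 0,"dz": 0,"grip": 255},
  ],
)

```text
time_s: 15.7
eef_pos: [0.42, -0.1551, 0.1467]
orientation: [[0.998, 0.064, 0.001], [0.064, -0.998, -0.0], [0.001, 0.0, -1.0]]
ft_force: [0.7, 0.1, -1.8]
width: 0.039
```

```bash
python3 st.py s .002 0 .049
python3 - <<'E'
from h import *
s=ctrl.snapshot("top");print(at(s,427.5,203,.072))
E
```

```text
t 15.7 p [ 0.42   -0.1551  0.1467] shk [-0.2196 -0.0372] yaw 3.6728339252665654 F [ 0.6597  0.1372 -1.779 ] w 0.03904430926739096 q6 56.17751834373252
target [ 0.6388 -0.1037  0.049 ] delta mm [221.5318 -37.4047  97.8045]
[ 0.64278942 -0.18352722  0.072     ]
```

carry_out(
  moves=[
    {"ax": 0,"ay": 0,"az": 0,"dx": 15,"dy": -3,"dz": 0,"grip": 255},
    {"ax": 0,"ay": 0,"az": 0,"dx": 25,"dy": -5,"dz": 0,"grip": 255},
    {"ax": 0,"ay": 0,"az": 0,"dx": 35,"dy": -6,"dz": 0,"grip": 255},
    {"ax": 0,"ay": 0,"az": 0,"dx": 35,"dy": -6,"dz": 0,"grip": 255},
    {"ax": 0,"ay": 0,"az": 0,"dx": 35,"dy": -6,"dz": 0,"grip": 255},
    {"ax": 0,"ay": 0,"az": 0,"dx": 35,"dy": -6,"dz": 0,"grip": 255},
    {"ax": 0,"ay": 0,"az": 0,"dx": 25,"dy": -3,"dz": 0,"grip": 255},
    {"ax": 0,"ay": 0,"az": 0,"dx": 17,"dy": -2,"dz": 10,"grip": 255},
    {"ax": 0,"ay": 0,"az": 0,"dx": 0,"dy": 0,"dz": 20,"grip": 255},
    {"ax": 0,"ay": 0,"az": 0,"dx": 0,"dy": 0,"dz": 20,"grip": 255},
  ],
)

```text
time_s: 16.75
eef_pos: [0.6399, -0.1032, 0.094]
orientation: [[0.998, 0.065, -0.002], [0.065, -0.998, 0.001], [-0.002, -0.001, -1.0]]
ft_force: [0.2, 0.4, -1.9]
width: 0.0387
```

carry_out(
  moves=[
    {"ax": 0,"ay": 0,"az": 0,"dx": 0,"dy": 0,"dz": 15,"grip": 255},
    {"ax": 0,"ay": 0,"az": 0,"dx": 0,"dy": 0,"dz": 12,"grip": 255},
    {"ax": 0,"ay": 0,"az": 0,"dx": 0,"dy": 0,"dz": 8,"grip": 255},
    {"ax": 0,"ay": 0,"az": 0,"dx": 0,"dy": 0,"dz": 5,"grip": 255},
    {"ax": 0,"ay": 0,"az": 0,"dx": 0,"dy": 0,"dz": 4,"grip": 255},
    {"ax": 0,"ay": 0,"az": 0,"dx": 0,"dy": 0,"dz": 2,"grip": 255},
    {"ax": 0,"ay": 0,"az": 0,"dx": 0,"dy": 0,"dz": 1,"grip": 255},
    {"ax": 0,"ay": 0,"az": 0,"dx": 0,"dy": 0,"dz": 0,"grip": 255},
    {"ax": 0,"ay": 0,"az": 0,"dx": 0,"dy": 0,"dz": 0,"grip": 255},
    {"ax": 0,"ay": 0,"az": 0,"dx": 0,"dy": 0,"dz": 0,"grip": 255},
  ],
)

```text
time_s: 17.75
eef_pos: [0.6394, -0.1041, 0.0495]
orientation: [[0.998, 0.064, 0.0], [0.064, -0.998, 0.0], [0.0, 0.0, -1.0]]
ft_force: [0.7, 0.4, -0.6]
width: 0.0386
```

```bash
python3 st.py s .002 0 .0485
```

```text
t 17.75 p [ 0.6394 -0.1041  0.0495] shk [ 0.0026 -0.0004] yaw 3.667479011302 F [ 0.6825  0.365  -0.5639] w 0.03861887217117675 q6 70.27450249029572
target [ 0.6388 -0.1037  0.0485] delta mm [-0.5579 -0.4339  1.0489]
```

carry_out(
  moves=[
    {"ax": 0,"ay": 0,"az": 0,"dx": 0,"dy": 0,"dz": 1,"grip": 255},
    {"ax": 0,"ay": 0,"az": 0,"dx": 0,"dy": 0,"dz": 0,"grip": 200},
    {"ax": 0,"ay": 0,"az": 0,"dx": 0,"dy": 0,"dz": 0,"grip": 95},
    {"ax": 0,"ay": 0,"az": 0,"dx": 0,"dy": 0,"dz": 0,"grip": 95},
    {"ax": 0,"ay": 0,"az": 0,"dx": 0,"dy": 0,"dz": 0,"grip": 95},
    {"ax": 0,"ay": 0,"az": 0,"dx": 0,"dy": 0,"dz": 0,"grip": 95},
    {"ax": 0,"ay": 0,"az": 0,"dx": 0,"dy": 0,"dz": -15,"grip": 95},
    {"ax": 0,"ay": 0,"az": 0,"dx": 0,"dy": 0,"dz": -35,"grip": 95},
    {"ax": 0,"ay": 0,"az": 0,"dx": 0,"dy": 0,"dz": -35,"grip": 70},
    {"ax": 0,"ay": 0,"az": 0,"dx": 0,"dy": 0,"dz": -35,"grip": 70},
  ],
)

```text
time_s: 18.75
eef_pos: [0.6392, -0.104, 0.1709]
orientation: [[0.998, 0.064, 0.001], [0.064, -0.998, -0.0], [0.001, 0.0, -1.0]]
ft_force: [0.0, -0.1, -0.4]
width: 0.0621
```

carry_out(
  moves=[
    {"ax": 0,"ay": 0,"az": 0,"dx": -7,"dy": -20,"dz": 0,"grip": 70},
    {"ax": 0,"ay": 0,"az": 0,"dx": -12,"dy": -35,"dz": 0,"grip": 70},
    {"ax": 0,"ay": 0,"az": 0,"dx": -16,"dy": -45,"dz": 0,"grip": 70},
    {"ax": 0,"ay": 0,"az": 0,"dx": -16,"dy": -45,"dz": 0,"grip": 70},
    {"ax": 0,"ay": 0,"az": 0,"dx": -16,"dy": -45,"dz": 0,"grip": 70},
    {"ax": 0,"ay": 0,"az": 0,"dx": -16,"dy": -45,"dz": 0,"grip": 70},
    {"ax": 0,"ay": 0,"az": 0,"dx": -16,"dy": -45,"dz": 0,"grip": 70},
    {"ax": 0,"ay": 0,"az": 0,"dx": -16,"dy": -45,"dz": 0,"grip": 70},
    {"ax": 0,"ay": 0,"az": 0,"dx": -16,"dy": -45,"dz": 0,"grip": 70},
    {"ax": 0,"ay": 0,"az": 0,"dx": -16,"dy": -45,"dz": 0,"grip": 70},
  ],
)

```text
time_s: 19.75
eef_pos: [0.4646, 0.3024, 0.1691]
orientation: [[0.998, 0.064, 0.001], [0.064, -0.998, 0.0], [0.001, -0.0, -1.0]]
ft_force: [1.7, 0.4, 0.9]
width: 0.0623
```

```bash
python3 st.py w .458 .332 .005
python3 - <<'E'
from h import *
np.set_printoptions(precision=4,suppress=True)
b=ctrl.snapshot("side");s=ctrl.snapshot("top")
for n,q in(("top",s),("side",b)):
  for r in ctrl.recognise("pot1",q):
    x,y,w,h=r["rect"]; print(n,r["rect"],round(r["p"],2), at(q,x+w/2,y+h/2,.015)[:2], at(q,x+w/2,y+h/2,.057)[:2])
a=b["img"][170:400,190:420]; c=s["img"][180:410,190:490]
cv2.imwrite("pics/g4.png",np.hstack([cv2.resize(a,(345,345)),cv2.resize(c,(450,345),interpolation=cv2.INTER_CUBIC)]))
E
```

```text
t 19.75 p [0.4646 0.3024 0.1691] shk [-0.1455  0.4166] yaw 3.668892510116701 F [1.7052 0.4451 0.9011] w 0.062286749564413116 q6 111.42799363834361
target [0.458 0.332 0.005] delta mm [ -4.7527 -29.8632 164.0619]
top [357.5, 272.7, 16.5, 20.0] 0.78 [ 0.4572 -0.0361] [ 0.4552 -0.0333]
top [419.5, 320.4, 15.5, 14.4] 0.57 [ 0.3456 -0.1837] [ 0.3478 -0.1753]
top [383.2, 197.0, 20.0, 17.8] 0.54 [ 0.6496 -0.1093] [ 0.6405 -0.1037]
top [420.4, 198.4, 14.0, 19.2] 0.53 [ 0.6428 -0.1947] [ 0.6338 -0.186 ]
top [373.4, 303.3, 17.6, 15.8] 0.51 [ 0.3866 -0.075 ] [ 0.3873 -0.0707]
top [274.0, 185.7, 194.9, 91.2] 0.16 [ 0.5858 -0.0531] [ 0.579  -0.0497]
side [305.2, 351.2, 20.1, 25.1] 0.87 [0.4647 0.3386] [0.4556 0.3785]
side [342.3, 245.8, 17.1, 22.5] 0.82 [ 0.4529 -0.0379] [0.4444 0.0191]
side [274.7, 212.0, 16.0, 18.4] 0.8 [ 0.6623 -0.1676] [ 0.6443 -0.1046]
side [387.7, 224.7, 16.4, 10.4] 0.8 [ 0.355  -0.1813] [ 0.3509 -0.1177]
side [372.9, 242.2, 10.4, 20.9] 0.7 [ 0.3883 -0.0694] [ 0.3827 -0.0109]
side [255.2, 255.7, 74.2, 27.1] 0.58 [0.5853 0.0387] [0.5708 0.0923]
side [208.8, 373.4, 17.7, 25.2] 0.41 [0.64   0.4339] [0.6229 0.4695]
```

View pics/g4.png

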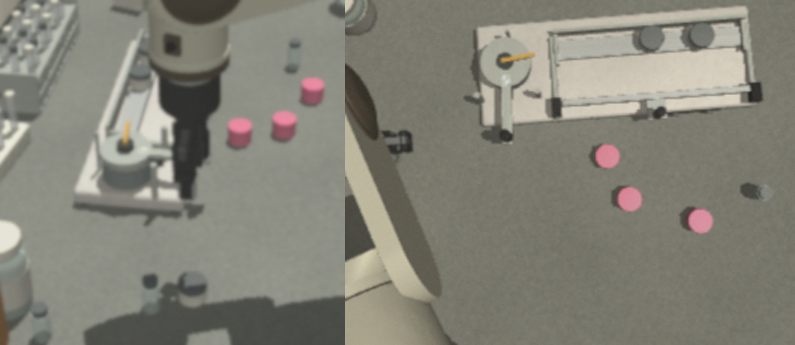

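carry_out(
  moves=[
    {"ax": 0,"ay": 0,"az": 0,"dx": -5,"dy": -30,"dz": 10,"grip": 65},
    {"ax": 0,"ay": 0,"az": 0,"dx": 0,"dy": 0,"dz": 30,"grip": 65},
    {"ax": 0,"ay": 0,"az": 0,"dx": 0,"dy": 0,"dz": 40,"grip": 65},
    {"ax": 0,"ay": 0,"az": 0,"dx": 0,"dy": 0,"dz": 30,"grip": 65},
    {"ax": 0,"ay": 0,"az": 0,"dx": 0,"dy": 0,"dz": 25,"grip": 65},
    {"ax": 0,"ay": 0,"az": 0,"dx": 0,"dy": 0,"dz": 17,"grip": 65},
    {"ax": 0,"ay": 0,"az": 0,"dx": 0,"dy": 0,"dz": 11,"grip": 65},
    {"ax": 0,"ay": 0,"az": 0,"dx": 0,"dy": 0,"dz": 0,"grip": 255},
    {"ax": 0,"ay": 0,"az": 0,"dx": 0,"dy": 0,"dz": 0,"grip": 255},
    {"ax": 0,"ay": 0,"az": 0,"dx": 0,"dy": 0,"dz": 0,"grip": 255},
  ],
)

```text
time_s: 20.95
eef_pos: [0.4598, 0.3304, 0.0065]
orientation: [[0.998, 0.064, 0.001], [0.064, -0.998, 0.001], [0.002, -0.001, -1.0]]
ft_force: [-0.3, -0.3, -0.1]
width: 0.0389
```

carry_out(
  moves=[
    {"ax": 0,"ay": 0,"az": 0,"dx": 0,"dy": 0,"dz": 0,"grip": 255},
    {"ax": 0,"ay": 0,"az": 0,"dx": 0,"dy": 0,"dz": 0,"grip": 255},
    {"ax": 0,"ay": 0,"az": 0,"dx": 0,"dy": 0,"dz": -10,"grip": 255},
    {"ax": 0,"ay": 0,"az": 0,"dx": 0,"dy": 0,"dz": -20,"grip": 255},
    {"ax": 0,"ay": 0,"az": 0,"dx": 0,"dy": 0,"dz": -30,"grip": 255},
    {"ax": 0,"ay": 0,"az": 0,"dx": 0,"dy": 0,"dz": -30,"grip": 255},
    {"ax": 0,"ay": 0,"az": 0,"dx": 0,"dy": 0,"dz": -30,"grip": 255},
    {"ax": 0,"ay": 0,"az": 0,"dx": 0,"dy": 0,"dz": -30,"grip": 255},
    {"ax": 0,"ay": 0,"az": 0,"dx": 0,"dy": 0,"dz": -15,"grip": 255},
    {"ax": 0,"ay": 0,"az": 0,"dx": 0,"dy": 0,"dz": 0,"grip": 255},
  ],
)

```text
time_s: 21.95
eef_pos: [0.4598, 0.3307, 0.1726]
orientation: [[0.998, 0.064, 0.003], [0.064, -0.998, 0.002], [0.003, -0.002, -1.0]]
ft_force: [0.6, -0.2, -0.9]
width: 0.0386
```

```bash
python3 st.py s .002 .08 .0485
```

```text
t 21.95 p [0.4598 0.3307 0.1726] shk [-0.1484  0.4451] yaw 3.671128553594344 F [ 0.629  -0.2206 -0.8973] w 0.0386006769759252 q6 114.25659231392946
target [ 0.6336 -0.0238  0.0485] delta mm [150.3797 365.1319 124.0287]
```

carry_out(
  moves=[
    {"ax": 0,"ay": 0,"az": 0,"dx": 6,"dy": 15,"dz": 0,"grip": 255},
    {"ax": 0,"ay": 0,"az": 0,"dx": 10,"dy": 25,"dz": 0,"grip": 255},
    {"ax": 0,"ay": 0,"az": 0,"dx": 16,"dy": 40,"dz": 0,"grip": 255},
    {"ax": 0,"ay": 0,"az": 0,"dx": 18,"dy": 43,"dz": 0,"grip": 255},
    {"ax": 0,"ay": 0,"az": 0,"dx": 18,"dy": 43,"dz": 0,"grip": 255},
    {"ax": 0,"ay": 0,"az": 0,"dx": 18,"dy": 43,"dz": 0,"grip": 255},
    {"ax": 0,"ay": 0,"az": 0,"dx": 18,"dy": 43,"dz": 0,"grip": 255},
    {"ax": 0,"ay": 0,"az": 0,"dx": 18,"dy": 43,"dz": 0,"grip": 255},
    {"ax": 0,"ay": 0,"az": 0,"dx": 16,"dy": 40,"dz": 0,"grip": 255},
    {"ax": 0,"ay": 0,"az": 0,"dx": 10,"dy": 25,"dz": 0,"grip": 255},
  ],
)

```text
time_s: 22.95
eef_pos: [0.6299, -0.0234, 0.1681]
orientation: [[0.998, 0.062, -0.003], [0.062, -0.998, -0.0], [-0.003, -0.0, -1.0]]
ft_force: [-0.3, 0.8, -1.1]
width: 0.0388
```

```bash
python3 st.py s .002 .08 .0485
```

```text
t 22.95 p [ 0.6299 -0.0234  0.1681] shk [-0.0017  0.0807] yaw 3.5513547525440217 F [-0.3397  0.7727 -1.1405] w 0.038782767435094616 q6 77.34437691356948
target [ 0.6336 -0.0238  0.0485] delta mm [  3.9987   0.732  119.5588]
```

carry_out(
  moves=[
    {"ax": 0,"ay": 0,"az": 0,"dx": 2,"dy": 3,"dz": 20,"grip": 255},
    {"ax": 0,"ay": 0,"az": 0,"dx": 0,"dy": 0,"dz": 30,"grip": 255},
    {"ax": 0,"ay": 0,"az": 0,"dx": 0,"dy": 0,"dz": 30,"grip": 255},
    {"ax": 0,"ay": 0,"az": 0,"dx": 0,"dy": 0,"dz": 20,"grip": 255},
    {"ax": 0,"ay": 0,"az": 0,"dx": 0,"dy": 0,"dz": 10,"grip": 255},
    {"ax": 0,"ay": 0,"az": 0,"dx": 0,"dy": 0,"dz": 6,"grip": 255},
    {"ax": 0,"ay": 0,"az": 0,"dx": 0,"dy": 0,"dz": 4,"grip": 255},
    {"ax": 0,"ay": 0,"az": 0,"dx": 0,"dy": 0,"dz": 1,"grip": 255},
    {"ax": 0,"ay": 0,"az": 0,"dx": 0,"dy": 0,"dz": 0,"grip": 255},
    {"ax": 0,"ay": 0,"az": 0,"dx": 0,"dy": 0,"dz": 0,"grip": 255},
  ],
)

```text
time_s: 23.95
eef_pos: [0.6323, -0.0224, 0.05]
orientation: [[0.998, 0.064, 0.001], [0.064, -0.998, -0.0], [0.001, 0.0, -1.0]]
ft_force: [-0.2, -0.4, -0.7]
width: 0.039
```

```bash
python3 st.py s .002 .08 .0485
```

```text
t 23.95 p [ 0.6323 -0.0224  0.05  ] shk [0.0008 0.0816] yaw 3.673444632978804 F [-0.1509 -0.3555 -0.6726] w 0.038958594303257106 q6 77.32599625404217
target [ 0.6336 -0.0238  0.0485] delta mm [1.1857 1.5658 1.4891]
```

carry_out(
  moves=[
    {"ax": 0,"ay": 0,"az": 0,"dx": 0,"dy": 0,"dz": 1,"grip": 255},
    {"ax": 0,"ay": 0,"az": 0,"dx": 0,"dy": 0,"dz": 0,"grip": 200},
    {"ax": 0,"ay": 0,"az": 0,"dx": 0,"dy": 0,"dz": 0,"grip": 95},
    {"ax": 0,"ay": 0,"az": 0,"dx": 0,"dy": 0,"dz": 0,"grip": 95},
    {"ax": 0,"ay": 0,"az": 0,"dx": 0,"dy": 0,"dz": 0,"grip": 95},
    {"ax": 0,"ay": 0,"az": 0,"dx": 0,"dy": 0,"dz": 0,"grip": 95},
    {"ax": 0,"ay": 0,"az": 0,"dx": 0,"dy": 0,"dz": -15,"grip": 95},
    {"ax": 0,"ay": 0,"az": 0,"dx": 0,"dy": 0,"dz": -35,"grip": 95},
    {"ax": 0,"ay": 0,"az": 0,"dx": 0,"dy": 0,"dz": -35,"grip": 95},
    {"ax": 0,"ay": 0,"az": 0,"dx": 0,"dy": 0,"dz": -35,"grip": 95},
  ],
)

```text
time_s: 24.95
eef_pos: [0.6319, -0.0223, 0.171]
orientation: [[0.998, 0.064, 0.001], [0.064, -0.998, -0.0], [0.001, 0.0, -1.0]]
ft_force: [0.8, -0.9, -0.3]
width: 0.0534
```

carry_out(
  moves=[
    {"ax": 0,"ay": 0,"az": 0,"dx": -20,"dy": 14,"dz": 0,"grip": 95},
    {"ax": 0,"ay": 0,"az": 0,"dx": -30,"dy": 20,"dz": 0,"grip": 95},
    {"ax": 0,"ay": 0,"az": 0,"dx": -30,"dy": 20,"dz": 0,"grip": 95},
    {"ax": 0,"ay": 0,"az": 0,"dx": -30,"dy": 20,"dz": 0,"grip": 95},
    {"ax": 0,"ay": 0,"az": 0,"dx": -10,"dy": 8,"dz": 0,"grip": 95},
    {"ax": 0,"ay": 0,"az": 0,"dx": 0,"dy": 0,"dz": 0,"grip": 95},
    {"ax": 0,"ay": 0,"az": 0,"dx": 0,"dy": 0,"dz": 0,"grip": 95},
    {"ax": 0,"ay": 0,"az": 0,"dx": 0,"dy": 0,"dz": 0,"grip": 95},
    {"ax": 0,"ay": 0,"az": 0,"dx": 0,"dy": 0,"dz": 0,"grip": 95},
    {"ax": 0,"ay": 0,"az": 0,"dx": 0,"dy": 0,"dz": 0,"grip": 95},
  ],
)

```text
time_s: 25.95
eef_pos: [0.5179, -0.1114, 0.1681]
orientation: [[0.998, 0.065, -0.0], [0.065, -0.998, 0.0], [-0.0, -0.0, -1.0]]
ft_force: [-0.3, -0.1, -0.5]
width: 0.0536
```

```bash
python3 st.py s -.119 0 .075
python3 - <<'E'
from h import *
b=ctrl.snapshot("side");s=ctrl.snapshot("top")
c=s["img"][180:480,200:600]
cv2.imwrite("pics/g5.png",np.hstack([b["img"][120:420,140:540],c]))
E
```

```text
t 25.95 p [ 0.5179 -0.1114  0.1681] shk [-0.1192  0.0001] yaw 3.713303573549327 F [-0.2719 -0.116  -0.5054] w 0.05357268637720295 q6 65.80344158495494
target [ 0.5181 -0.1115  0.075 ] delta mm [ 0.2013  0.1635 93.1249]
```

View pics/g5.png

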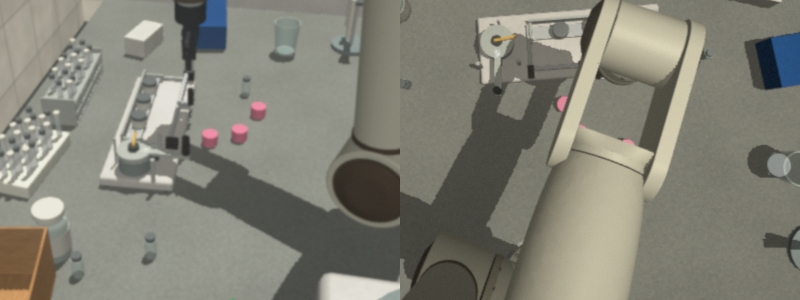

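carry_out(
  moves=[
    {"ax": 0,"ay": 0,"az": 0,"dx": 0,"dy": 0,"dz": 25,"grip": 100},
    {"ax": 0,"ay": 0,"az": 0,"dx": 0,"dy": 0,"dz": 30,"grip": 100},
    {"ax": 0,"ay": 0,"az": 0,"dx": 0,"dy": 0,"dz": 25,"grip": 100},
    {"ax": 0,"ay": 0,"az": 0,"dx": 0,"dy": 0,"dz": 11,"grip": 100},
    {"ax": 0,"ay": 0,"az": 0,"dx": 0,"dy": 0,"dz": 0,"grip": 255},
    {"ax": 0,"ay": 0,"az": 0,"dx": 0,"dy": 0,"dz": 0,"grip": 255},
    {"ax": 0,"ay": 0,"az": 0,"dx": 0,"dy": 0,"dz": 0,"grip": 255},
    {"ax": 0,"ay": 0,"az": 0,"dx": 0,"dy": 0,"dz": 0,"grip": 255},
    {"ax": 0,"ay": 0,"az": 0,"dx": 0,"dy": 0,"dz": 0,"grip": 255},
    {"ax": 0,"ay": 0,"az": 0,"dx": 3,"dy": 0,"dz": 0,"grip": 255},
  ],
)

```text
time_s: 27.05
eef_pos: [0.5208, -0.1106, 0.0787]
orientation: [[0.998, 0.064, 0.001], [0.064, -0.998, 0.002], [0.001, -0.001, -1.0]]
ft_force: [-3.0, 11.5, 4.4]
width: 0.0149
```

carry_out(
  moves=[
    {"ax": 0,"ay": 0,"az": 0,"dx": 6,"dy": 0,"dz": 0,"grip": 255},
    {"ax": 0,"ay": 0,"az": 0,"dx": 7,"dy": 0,"dz": 0,"grip": 255},
    {"ax": 0,"ay": 0,"az": 0,"dx": 8,"dy": 0,"dz": 0,"grip": 255},
    {"ax": 0,"ay": 0,"az": 0,"dx": 8,"dy": 0,"dz": 0,"grip": 255},
    {"ax": 0,"ay": 0,"az": 0,"dx": 8,"dy": 0,"dz": 0,"grip": 255},
    {"ax": 0,"ay": 0,"az": 0,"dx": 8,"dy": 0,"dz": 0,"grip": 255},
    {"ax": 0,"ay": 0,"az": 0,"dx": 6,"dy": 0,"dz": 0,"grip": 255},
    {"ax": 0,"ay": 0,"az": 0,"dx": 4,"dy": 0,"dz": 0,"grip": 255},
    {"ax": 0,"ay": 0,"az": 0,"dx": 2,"dy": 0,"dz": 0,"grip": 255},
    {"ax": 0,"ay": 0,"az": 0,"dx": 0,"dy": 0,"dz": 0,"grip": 255},
  ],
)

```text
time_s: 28.05
eef_pos: [0.578, -0.1069, 0.0787]
orientation: [[0.998, 0.064, 0.001], [0.064, -0.998, 0.001], [0.001, -0.001, -1.0]]
ft_force: [-1.8, 9.8, 1.8]
width: 0.0145
```

```bash
python3 st.py s -.06 0 .075
```

```text
t 28.05 p [ 0.578  -0.1069  0.0787] shk [-0.0589  0.0007] yaw 3.6958071713307024 F [-1.8057  9.8203  1.8471] w 0.014507613571968437 q6 68.22433275777699
target [ 0.5769 -0.1077  0.075 ] delta mm [-1.0849  0.6911  3.7117]
```

carry_out(
  moves=[
    {"ax": 0,"ay": 0,"az": 0,"dx": 1,"dy": 0,"dz": 0,"grip": 255},
    {"ax": 0,"ay": 0,"az": 0,"dx": 1,"dy": 0,"dz": 0,"grip": 255},
    {"ax": 0,"ay": 0,"az": 0,"dx": 1,"dy": 0,"dz": 0,"grip": 255},
    {"ax": 0,"ay": 0,"az": 0,"dx": 1,"dy": 0,"dz": 0,"grip": 255},
    {"ax": 0,"ay": 0,"az": 0,"dx": 0,"dy": 0,"dz": 0,"grip": 255},
    {"ax": 0,"ay": 0,"az": 0,"dx": 0,"dy": 0,"dz": 0,"grip": 255},
    {"ax": 0,"ay": 0,"az": 0,"dx": 0,"dy": 0,"dz": 0,"grip": 255},
    {"ax": 0,"ay": 0,"az": 0,"dx": 0,"dy": 0,"dz": 0,"grip": 255},
    {"ax": 0,"ay": 0,"az": 0,"dx": 0,"dy": 0,"dz": 0,"grip": 255},
    {"ax": 0,"ay": 0,"az": 0,"dx": 0,"dy": 0,"dz": 0,"grip": 255},
  ],
)

```text
time_s: 29.05
eef_pos: [0.5794, -0.1068, 0.0784]
orientation: [[0.998, 0.064, -0.004], [0.064, -0.998, 0.002], [-0.004, -0.002, -1.0]]
ft_force: [-25.7, 8.0, 12.2]
width: 0.0146
```

```bash
python3 st.py s -.06 0 .075
```

```text
t 29.05 p [ 0.5794 -0.1068  0.0784] shk [-0.0575  0.0007] yaw 3.690111238225509 F [-25.7019   8.0403  12.2404] w 0.014619500767170746 q6 68.36397439255377
target [ 0.5769 -0.1077  0.075 ] delta mm [-2.5175  0.7149  3.4024]
```

carry_out(
  moves=[
    {"ax": 0,"ay": 0,"az": 0,"dx": -2.5,"dy": 0,"dz": 0,"grip": 255},
    {"ax": 0,"ay": 0,"az": 0,"dx": 0,"dy": 0,"dz": 0,"grip": 255},
    {"ax": 0,"ay": 0,"az": 0,"dx": 0,"dy": 0,"dz": 0,"grip": 130},
    {"ax": 0,"ay": 0,"az": 0,"dx": 0,"dy": 0,"dz": 0,"grip": 130},
    {"ax": 0,"ay": 0,"az": 0,"dx": 0,"dy": 0,"dz": 0,"grip": 130},
    {"ax": 0,"ay": 0,"az": 0,"dx": 0,"dy": 0,"dz": -20,"grip": 130},
    {"ax": 0,"ay": 0,"az": 0,"dx": 0,"dy": 0,"dz": -30,"grip": 130},
    {"ax": 0,"ay": 0,"az": 0,"dx": 0,"dy": 0,"dz": -40,"grip": 130},
    {"ax": 0,"ay": 0,"az": 0,"dx": -8,"dy": -20,"dz": -10,"grip": 130},
    {"ax": 0,"ay": 0,"az": 0,"dx": -12,"dy": -35,"dz": 0,"grip": 130},
  ],
)

```text
time_s: 30.05
eef_pos: [0.5563, -0.0554, 0.1796]
orientation: [[0.998, 0.062, 0.004], [0.062, -0.998, -0.001], [0.004, 0.001, -1.0]]
ft_force: [0.4, 0.9, -0.3]
width: 0.0421
```

carry_out(
  moves=[
    {"ax": 0,"ay": 0,"az": 0,"dx": -14,"dy": -43,"dz": 0,"grip": 130},
    {"ax": 0,"ay": 0,"az": 0,"dx": -14,"dy": -43,"dz": 0,"grip": 130},
    {"ax": 0,"ay": 0,"az": 0,"dx": -14,"dy": -43,"dz": 0,"grip": 130},
    {"ax": 0,"ay": 0,"az": 0,"dx": -10,"dy": -34,"dz": 0,"grip": 130},
    {"ax": 0,"ay": 0,"az": 0,"dx": -6,"dy": -20,"dz": 0,"grip": 130},
    {"ax": 0,"ay": 0,"az": 0,"dx": 0,"dy": 0,"dz": 0,"grip": 130},
    {"ax": 0,"ay": 0,"az": 0,"dx": 0,"dy": 0,"dz": 0,"grip": 130},
    {"ax": 0,"ay": 0,"az": 0,"dx": 0,"dy": 0,"dz": 0,"grip": 130},
    {"ax": 0,"ay": 0,"az": 0,"dx": 0,"dy": 0,"dz": 0,"grip": 130},
    {"ax": 0,"ay": 0,"az": 0,"dx": 0,"dy": 0,"dz": 0,"grip": 130},
  ],
)

```text
time_s: 31.05
eef_pos: [0.4861, 0.1239, 0.1773]
orientation: [[0.998, 0.063, -0.0], [0.063, -0.998, 0.0], [-0.0, -0.0, -1.0]]
ft_force: [0.7, 1.1, -0.6]
width: 0.0418
```

```bash
python3 st.py w .484 .126 .09
python3 - <<'E'
from h import *
b=ctrl.snapshot("side");s=ctrl.snapshot("top")
f=lambda a:cv2.resize(a,(400,300),interpolation=cv2.INTER_CUBIC)
cv2.imwrite("pics/g6.png",np.hstack([f(b["img"][175:325,200:400]),f(s["img"][175:325,275:475])]))
E
```

```text
t 31.05 p [0.4861 0.1239 0.1773] shk [-0.1356  0.237 ] yaw 3.6051188161903958 F [ 0.6583  1.1221 -0.5832] w 0.041787169078611096 q6 91.88787291035872
target [0.484 0.126 0.09 ] delta mm [-1.9281 -2.209  87.2528]
```

View pics/g6.png

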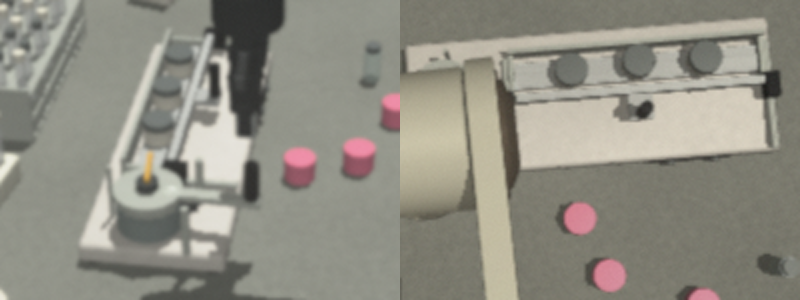

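carry_out(
  moves=[
    {"ax": 0,"ay": 0,"az": 0,"dx": -2,"dy": -2,"dz": 15,"grip": 130},
    {"ax": 0,"ay": 0,"az": 0,"dx": 0,"dy": 0,"dz": 20,"grip": 130},
    {"ax": 0,"ay": 0,"az": 0,"dx": 0,"dy": 0,"dz": 20,"grip": 130},
    {"ax": 0,"ay": 0,"az": 0,"dx": 0,"dy": 0,"dz": 15,"grip": 130},
    {"ax": 0,"ay": 0,"az": 0,"dx": 0,"dy": 0,"dz": 14,"grip": 130},
    {"ax": 0,"ay": 0,"az": 0,"dx": 0,"dy": 0,"dz": 0,"grip": 255},
    {"ax": 0,"ay": 0,"az": 0,"dx": 0,"dy": 0,"dz": 0,"grip": 255},
    {"ax": 0,"ay": 0,"az": 0,"dx": 0,"dy": 0,"dz": 0,"grip": 255},
    {"ax": 0,"ay": 0,"az": 0,"dx": 0,"dy": 0,"dz": 0,"grip": 255},
    {"ax": 0,"ay": 0,"az": 0,"dx": 0,"dy": 0,"dz": 0,"grip": 255},
  ],
  newtons=20,
)

```text
time_s: 32.15
eef_pos: [0.4837, 0.1264, 0.0934]
orientation: [[0.998, 0.064, -0.0], [0.064, -0.998, 0.0], [-0.0, -0.0, -1.0]]
ft_force: [0.0, -1.0, -10.0]
width: 0.0172
```

```bash
python3 st.py w .484 .126 .09
```

```text
t 32.15 p [0.4837 0.1264 0.0934] shk [-0.1379  0.2397] yaw 3.6652051131776995 F [  0.0074  -1.0375 -10.0432] w 0.01718316334065911 q6 92.14360877156805
target [0.484 0.126 0.09 ] delta mm [0.307  0.4441 3.4301]
```

carry_out(
  moves=[
    {"ax": 0,"ay": 0,"az": 2.1,"dx": 0,"dy": 0,"dz": 0,"grip": 198},
    {"ax": 0,"ay": 0,"az": 0,"dx": 0,"dy": 0,"dz": 0,"grip": 198},
    {"ax": 0,"ay": 0,"az": 4,"dx": 0.3,"dy": -8.4,"dz": 0,"grip": 198},
    {"ax": 0,"ay": 0,"az": 4,"dx": 0.3,"dy": -8.4,"dz": 0,"grip": 198},
    {"ax": 0,"ay": 0,"az": 4,"dx": 0.3,"dy": -8.4,"dz": 0,"grip": 198},
    {"ax": 0,"ay": 0,"az": 4,"dx": 0.3,"dy": -8.4,"dz": 0,"grip": 198},
    {"ax": 0,"ay": 0,"az": 4,"dx": 0.3,"dy": -8.4,"dz": 0,"grip": 198},
    {"ax": 0,"ay": 0,"az": 4,"dx": 0.3,"dy": -8.4,"dz": 0,"grip": 198},
    {"ax": 0,"ay": 0,"az": 4,"dx": 0.3,"dy": -8.4,"dz": 0,"grip": 198},
    {"ax": 0,"ay": 0,"az": 0,"dx": 0,"dy": 0,"dz": 0,"grip": 198},
  ],
)

```text
time_s: 33.15
eef_pos: [0.4968, 0.1839, 0.0939]
orientation: [[0.896, -0.445, 0.001], [-0.445, -0.896, 0.0], [0.001, -0.001, -1.0]]
ft_force: [0.2, -0.5, 1.2]
width: 0.0194
```

```bash
cat > lev.py <<'E'
from h import *
np.set_printoptions(precision=3,suppress=True)
piv=np.array([.6035,.1295]); th=.065
s=ctrl.read_state(); R=np.array(s["orientation"]); p=np.array(s["eef_pos"])[:2]-piv
a=np.arctan2(p[1],p[0])%(2*np.pi)
print("t",s["time_s"],"r",np.hypot(*p),"q",np.pi+.55-(a-th),"tool",th+.55-np.arctan2(R[1,0],R[0,0]),"F tool",R.T@np.array(s["ft_force"]),"w",s["width"],"z",s["eef_pos"][2],"q6",s["joint_pos"][5])
E
python3 lev.py
```

```text
t 33.15 r 0.11976375757868432 q 1.086377332765851 tool 1.0761789439054277 F tool [ 0.412  0.376 -1.196] w 0.01939563513833721 z 0.09388534154849056 q6 128.39598348718636
```

carry_out(
  moves=[
    {"ax": 0,"ay": 0,"az": -6,"dx": 0.7,"dy": 12.5,"dz": 0,"grip": 198},
    {"ax": 0,"ay": 0,"az": -6,"dx": 0.7,"dy": 12.5,"dz": 0,"grip": 198},
    {"ax": 0,"ay": 0,"az": -6,"dx": 0.7,"dy": 12.5,"dz": 0,"grip": 198},
    {"ax": 0,"ay": 0,"az": -6,"dx": 0.7,"dy": 12.5,"dz": 0,"grip": 198},
    {"ax": 0,"ay": 0,"az": -6,"dx": 0.7,"dy": 12.5,"dz": 0,"grip": 198},
    {"ax": 0,"ay": 0,"az": -6,"dx": 0.7,"dy": 12.5,"dz": 0,"grip": 198},
    {"ax": 0,"ay": 0,"az": -6,"dx": 0.7,"dy": 12.5,"dz": 0,"grip": 198},
    {"ax": 0,"ay": 0,"az": -6,"dx": 0.7,"dy": 12.5,"dz": 0,"grip": 198},
    {"ax": 0,"ay": 0,"az": -6,"dx": 0.7,"dy": 12.5,"dz": 0,"grip": 198},
    {"ax": 0,"ay": 0,"az": -6,"dx": 0.7,"dy": 12.5,"dz": 0,"grip": 198},
  ],
)

```text
time_s: 34.15
eef_pos: [0.5042, 0.0633, 0.0938]
orientation: [[0.829, 0.559, 0.001], [0.559, -0.829, 0.0], [0.001, 0.0, -1.0]]
ft_force: [0.8, 1.8, 0.0]
width: 0.0192
```

```bash
python3 lev.py
```

```text
t 34.15 r 0.11929272349448108 q 0.02716056749647322 tool 0.02176333785001261 F tool [ 1.703 -1.066 -0.014] w 0.019239238132599035 z 0.09375256062568477 q6 54.45972439091377
```

carry_out(
  moves=[
    {"ax": 0,"ay": 0,"az": 0,"dx": 0,"dy": 0,"dz": 0,"grip": 198},
    {"ax": 0,"ay": 0,"az": 6,"dx": 0.6,"dy": -12.5,"dz": 0,"grip": 198},
    {"ax": 0,"ay": 0,"az": 6,"dx": 0.6,"dy": -12.5,"dz": 0,"grip": 198},
    {"ax": 0,"ay": 0,"az": 6,"dx": 0.6,"dy": -12.5,"dz": 0,"grip": 198},
    {"ax": 0,"ay": 0,"az": 6,"dx": 0.6,"dy": -12.5,"dz": 0,"grip": 198},
    {"ax": 0,"ay": 0,"az": 6,"dx": 0.6,"dy": -12.5,"dz": 0,"grip": 198},
    {"ax": 0,"ay": 0,"az": 6,"dx": 0.6,"dy": -12.5,"dz": 0,"grip": 198},
    {"ax": 0,"ay": 0,"az": 6,"dx": 0.6,"dy": -12.5,"dz": 0,"grip": 198},
    {"ax": 0,"ay": 0,"az": 6,"dx": 0.6,"dy": -12.5,"dz": 0,"grip": 198},
    {"ax": 0,"ay": 0,"az": 6,"dx": 0.6,"dy": -12.5,"dz": 0,"grip": 198},
  ],
)

```text
time_s: 35.15
eef_pos: [0.4908, 0.1724, 0.0936]
orientation: [[0.935, -0.355, 0.0], [-0.355, -0.935, -0.0], [0.0, 0.0, -1.0]]
ft_force: [1.8, -3.6, -0.2]
width: 0.0187
```

```bash
python3 lev.py
```

```text
t 35.15 r 0.12056050206631426 q 0.9783949795070268 tool 0.9774513466754364 F tool [2.962 2.713 0.194] w 0.018674062515414265 z 0.0935667442573542 q6 121.64624831409877
```

carry_out(
  moves=[
    {"ax": 0,"ay": 0,"az": 6,"dx": 0.6,"dy": -12.5,"dz": 0,"grip": 198},
    {"ax": 0,"ay": 0,"az": 0,"dx": 0,"dy": 0,"dz": 0,"grip": 198},
    {"ax": 0,"ay": 0,"az": 0,"dx": 0,"dy": 0,"dz": 0,"grip": 198},
    {"ax": 0,"ay": 0,"az": 0,"dx": 0,"dy": 0,"dz": 0,"grip": 198},
    {"ax": 0,"ay": 0,"az": 0,"dx": 0,"dy": 0,"dz": 0,"grip": 198},
    {"ax": 0,"ay": 0,"az": 0,"dx": 0,"dy": 0,"dz": 0,"grip": 198},
    {"ax": 0,"ay": 0,"az": 0,"dx": 0,"dy": 0,"dz": 0,"grip": 198},
    {"ax": 0,"ay": 0,"az": 0,"dx": 0,"dy": 0,"dz": 0,"grip": 198},
    {"ax": 0,"ay": 0,"az": 0,"dx": 0,"dy": 0,"dz": 0,"grip": 198},
    {"ax": 0,"ay": 0,"az": 0,"dx": 0,"dy": 0,"dz": 0,"grip": 198},
  ],
)

```text
time_s: 36.15
eef_pos: [0.4962, 0.1833, 0.0933]
orientation: [[0.896, -0.445, -0.0], [-0.445, -0.896, 0.0], [-0.0, -0.0, -1.0]]
ft_force: [-0.5, 0.1, -0.4]
width: 0.019
```

```bash
python3 lev.py
python3 - <<'E'
from h import *
b=ctrl.snapshot("side");s=ctrl.snapshot("top")
f=lambda a:cv2.resize(a,(400,300),interpolation=cv2.INTER_CUBIC)
cv2.imwrite("pics/g7.png",np.hstack([f(b["img"][195:315,220:380]),f(s["img"][175:295,255:415])]))
E
```

```text
t 36.15 r 0.12005156365243383 q 1.0796934734414512 tool 1.076239007578976 F tool [-0.469  0.101  0.399] w 0.019019621887572207 z 0.09331703810619552 q6 128.34692073633477
```

View pics/g7.png

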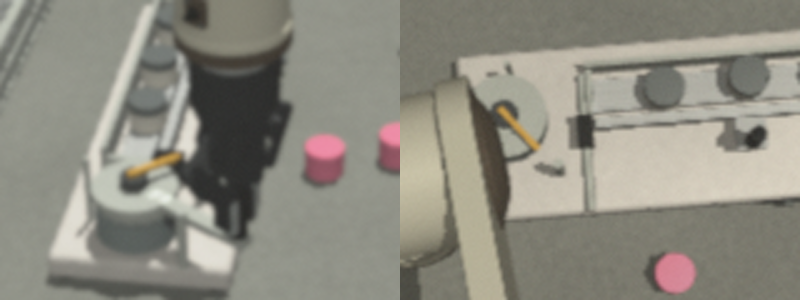

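carry_out(
  moves=[
    {"ax": 0,"ay": 0,"az": -6,"dx": 0.6,"dy": 12.5,"dz": 0,"grip": 198},
    {"ax": 0,"ay": 0,"az": -6,"dx": 0.6,"dy": 12.5,"dz": 0,"grip": 198},
    {"ax": 0,"ay": 0,"az": -6,"dx": 0.6,"dy": 12.5,"dz": 0,"grip": 198},
    {"ax": 0,"ay": 0,"az": -6,"dx": 0.6,"dy": 12.5,"dz": 0,"grip": 198},
    {"ax": 0,"ay": 0,"az": -6,"dx": 0.6,"dy": 12.5,"dz": 0,"grip": 198},
    {"ax": 0,"ay": 0,"az": -6,"dx": 0.6,"dy": 12.5,"dz": 0,"grip": 198},
    {"ax": 0,"ay": 0,"az": -6,"dx": 0.6,"dy": 12.5,"dz": 0,"grip": 198},
    {"ax": 0,"ay": 0,"az": -6,"dx": 0.6,"dy": 12.5,"dz": 0,"grip": 198},
    {"ax": 0,"ay": 0,"az": -6,"dx": 0.6,"dy": 12.5,"dz": 0,"grip": 198},
    {"ax": 0,"ay": 0,"az": -6,"dx": 0.6,"dy": 12.5,"dz": 0,"grip": 198},
  ],
)

```text
time_s: 37.25
eef_pos: [0.5031, 0.0635, 0.0933]
orientation: [[0.831, 0.557, -0.0], [0.557, -0.831, 0.0], [-0.0, -0.0, -1.0]]
ft_force: [0.2, 1.8, -0.1]
width: 0.0194
```

carry_out(
  moves=[
    {"ax": 0,"ay": 0,"az": 6,"dx": 0.6,"dy": -12.5,"dz": 0,"grip": 198},
    {"ax": 0,"ay": 0,"az": 6,"dx": 0.6,"dy": -12.5,"dz": 0,"grip": 198},
    {"ax": 0,"ay": 0,"az": 6,"dx": 0.6,"dy": -12.5,"dz": 0,"grip": 198},
    {"ax": 0,"ay": 0,"az": 6,"dx": 0.6,"dy": -12.5,"dz": 0,"grip": 198},
    {"ax": 0,"ay": 0,"az": 6,"dx": 0.6,"dy": -12.5,"dz": 0,"grip": 198},
    {"ax": 0,"ay": 0,"az": 6,"dx": 0.6,"dy": -12.5,"dz": 0,"grip": 198},
    {"ax": 0,"ay": 0,"az": 6,"dx": 0.6,"dy": -12.5,"dz": 0,"grip": 198},
    {"ax": 0,"ay": 0,"az": 6,"dx": 0.6,"dy": -12.5,"dz": 0,"grip": 198},
    {"ax": 0,"ay": 0,"az": 6,"dx": 0.6,"dy": -12.5,"dz": 0,"grip": 198},
    {"ax": 0,"ay": 0,"az": 6,"dx": 0.6,"dy": -12.5,"dz": 0,"grip": 198},
  ],
)

```text
time_s: 38.25
eef_pos: [0.495, 0.1835, 0.0933]
orientation: [[0.894, -0.449, -0.001], [-0.449, -0.894, -0.0], [-0.0, 0.001, -1.0]]
ft_force: [-0.3, -4.3, 0.9]
width: 0.0194
```

```bash
python3 lev.py
cat > ptr.py <<'E'
from h import *
s=ctrl.snapshot("top"); h=cv2.cvtColor(s["img"],cv2.COLOR_BGR2HSV)
m=cv2.inRange(h,(10,110,90),(28,255,255)); m[:180]=0;m[270:]=0;m[:,:270]=0;m[:,335:]=0
v,u=np.nonzero(m); P=np.array([at(s,a,b,.1)[:2] for a,b in zip(u,v)])
piv=np.array([.6035,.1295]); d=P.mean(0)-piv
print(len(u),"px; centroid",P.mean(0),"r",np.hypot(*d),"screw",(5.0-(np.arctan2(d[1],d[0])-.065))%(2*np.pi))
E
python3 ptr.py
```

```text
t 38.25 r 0.12122872071427448 q 1.0765738687005726 tool 1.0805470561006318 F tool [ 1.668  3.969 -0.866] w 0.019375069023551718 z 0.09329457896726746 q6 128.66800845620347
50 px; centroid [0.58934136 0.13015882] r 0.014173959027349452 screw 1.9699050551816817
```

carry_out(
  moves=[
    {"ax": 0,"ay": 0,"az": -6,"dx": 0.6,"dy": 12.5,"dz": 0,"grip": 198},
    {"ax": 0,"ay": 0,"az": -6,"dx": 0.6,"dy": 12.5,"dz": 0,"grip": 198},
    {"ax": 0,"ay": 0,"az": -6,"dx": 0.6,"dy": 12.5,"dz": 0,"grip": 198},
    {"ax": 0,"ay": 0,"az": -6,"dx": 0.6,"dy": 12.5,"dz": 0,"grip": 198},
    {"ax": 0,"ay": 0,"az": -6,"dx": 0.6,"dy": 12.5,"dz": 0,"grip": 198},
    {"ax": 0,"ay": 0,"az": -6,"dx": 0.6,"dy": 12.5,"dz": 0,"grip": 198},
    {"ax": 0,"ay": 0,"az": -6,"dx": 0.6,"dy": 12.5,"dz": 0,"grip": 198},
    {"ax": 0,"ay": 0,"az": -6,"dx": 0.6,"dy": 12.5,"dz": 0,"grip": 198},
    {"ax": 0,"ay": 0,"az": -6,"dx": 0.6,"dy": 12.5,"dz": 0,"grip": 198},
    {"ax": 0,"ay": 0,"az": -6,"dx": 0.6,"dy": 12.5,"dz": 0,"grip": 198},
  ],
)

```text
time_s: 39.3
eef_pos: [0.5019, 0.0633, 0.0933]
orientation: [[0.83, 0.558, -0.0], [0.558, -0.83, 0.0], [0.0, -0.0, -1.0]]
ft_force: [-0.1, 1.6, -0.6]
width: 0.0188
```

carry_out(
  moves=[
    {"ax": 0,"ay": 0,"az": 6,"dx": 0.6,"dy": -12.5,"dz": 0,"grip": 198},
    {"ax": 0,"ay": 0,"az": 6,"dx": 0.6,"dy": -12.5,"dz": 0,"grip": 198},
    {"ax": 0,"ay": 0,"az": 6,"dx": 0.6,"dy": -12.5,"dz": 0,"grip": 198},
    {"ax": 0,"ay": 0,"az": 6,"dx": 0.6,"dy": -12.5,"dz": 0,"grip": 198},
    {"ax": 0,"ay": 0,"az": 6,"dx": 0.6,"dy": -12.5,"dz": 0,"grip": 198},
    {"ax": 0,"ay": 0,"az": 6,"dx": 0.6,"dy": -12.5,"dz": 0,"grip": 198},
    {"ax": 0,"ay": 0,"az": 6,"dx": 0.6,"dy": -12.5,"dz": 0,"grip": 198},
    {"ax": 0,"ay": 0,"az": 6,"dx": 0.6,"dy": -12.5,"dz": 0,"grip": 198},
    {"ax": 0,"ay": 0,"az": 6,"dx": 0.6,"dy": -12.5,"dz": 0,"grip": 198},
    {"ax": 0,"ay": 0,"az": 6,"dx": 0.6,"dy": -12.5,"dz": 0,"grip": 198},
  ],
)

```text
time_s: 40.3
eef_pos: [0.4938, 0.1832, 0.0933]
orientation: [[0.895, -0.447, -0.001], [-0.447, -0.895, -0.0], [-0.0, 0.001, -1.0]]
ft_force: [0.2, -3.8, 1.0]
width: 0.0192
```

carry_out(
  moves=[
    {"ax": 0,"ay": 0,"az": -6,"dx": 0.6,"dy": 12.5,"dz": 0,"grip": 198},
    {"ax": 0,"ay": 0,"az": -6,"dx": 0.6,"dy": 12.5,"dz": 0,"grip": 198},
    {"ax": 0,"ay": 0,"az": -6,"dx": 0.6,"dy": 12.5,"dz": 0,"grip": 198},
    {"ax": 0,"ay": 0,"az": -6,"dx": 0.6,"dy": 12.5,"dz": 0,"grip": 198},
    {"ax": 0,"ay": 0,"az": -6,"dx": 0.6,"dy": 12.5,"dz": 0,"grip": 198},
    {"ax": 0,"ay": 0,"az": -6,"dx": 0.6,"dy": 12.5,"dz": 0,"grip": 198},
    {"ax": 0,"ay": 0,"az": -6,"dx": 0.6,"dy": 12.5,"dz": 0,"grip": 198},
    {"ax": 0,"ay": 0,"az": -6,"dx": 0.6,"dy": 12.5,"dz": 0,"grip": 198},
    {"ax": 0,"ay": 0,"az": -6,"dx": 0.6,"dy": 12.5,"dz": 0,"grip": 198},
    {"ax": 0,"ay": 0,"az": -6,"dx": 0.6,"dy": 12.5,"dz": 0,"grip": 198},
  ],
)

```text
time_s: 41.3
eef_pos: [0.5009, 0.0632, 0.0933]
orientation: [[0.83, 0.558, -0.0], [0.558, -0.83, 0.0], [0.0, -0.0, -1.0]]
ft_force: [0.0, 1.3, -0.3]
width: 0.019
```

```bash
python3 lev.py; python3 ptr.py
```

```text
t 41.3 r 0.12219592586804691 q 0.04117647939253244 tool 0.0225188067249269 F tool [ 0.776 -1.083  0.312] w 0.019002516172460997 z 0.09333597356693932 q6 54.475579806948126
0 px; centroid nan r nan screw nanptr.py:5: RuntimeWarning: Mean of empty slice.
  piv=np.array([.6035,.1295]); d=P.mean(0)-piv
  ret = ret.dtype.type(ret / rcount)
ptr.py:6: RuntimeWarning: Mean of empty slice.
  print(len(u),"px; centroid",P.mean(0),"r",np.hypot(*d),"screw",(5.0-(np.arctan2(d[1],d[0])-.065))%(2*np.pi))
```

carry_out(
  moves=[
    {"ax": 0,"ay": 0,"az": 6,"dx": 0.6,"dy": -12.5,"dz": 0,"grip": 198},
    {"ax": 0,"ay": 0,"az": 6,"dx": 0.6,"dy": -12.5,"dz": 0,"grip": 198},
    {"ax": 0,"ay": 0,"az": 6,"dx": 0.6,"dy": -12.5,"dz": 0,"grip": 198},
    {"ax": 0,"ay": 0,"az": 6,"dx": 0.6,"dy": -12.5,"dz": 0,"grip": 198},
    {"ax": 0,"ay": 0,"az": 6,"dx": 0.6,"dy": -12.5,"dz": 0,"grip": 198},
    {"ax": 0,"ay": 0,"az": 6,"dx": 0.6,"dy": -12.5,"dz": 0,"grip": 198},
    {"ax": 0,"ay": 0,"az": 6,"dx": 0.6,"dy": -12.5,"dz": 0,"grip": 198},
    {"ax": 0,"ay": 0,"az": 6,"dx": 0.6,"dy": -12.5,"dz": 0,"grip": 198},
    {"ax": 0,"ay": 0,"az": 6,"dx": 0.6,"dy": -12.5,"dz": 0,"grip": 198},
    {"ax": 0,"ay": 0,"az": 6,"dx": 0.6,"dy": -12.5,"dz": 0,"grip": 198},
  ],
)

```text
time_s: 42.35
eef_pos: [0.4926, 0.1834, 0.0933]
orientation: [[0.893, -0.449, -0.001], [-0.449, -0.893, -0.0], [-0.0, 0.001, -1.0]]
ft_force: [-0.2, -4.5, 1.6]
width: 0.0192
```

```bash
python3 lev.py; python3 ptr.py
```

```text
t 42.35 r 0.12334710688435699 q 1.0674087045446123 tool 1.0810149534128166 F tool [ 1.835  4.07  -1.613] w 0.019172436903747755 z 0.09328466808155499 q6 128.73731816643777
34 px; centroid [0.60354739 0.13470377] r 0.0052039868158414975 screw 3.5033101195645795
```

carry_out(
  moves=[
    {"ax": 0,"ay": 0,"az": -6,"dx": 2.5,"dy": 12.5,"dz": 0,"grip": 198},
    {"ax": 0,"ay": 0,"az": -6,"dx": 1.5,"dy": 12.5,"dz": 0,"grip": 198},
    {"ax": 0,"ay": 0,"az": -6,"dx": 0.7,"dy": 12.5,"dz": 0,"grip": 198},
    {"ax": 0,"ay": 0,"az": -6,"dx": 0.7,"dy": 12.5,"dz": 0,"grip": 198},
    {"ax": 0,"ay": 0,"az": -6,"dx": 0.7,"dy": 12.5,"dz": 0,"grip": 198},
    {"ax": 0,"ay": 0,"az": -6,"dx": 0.7,"dy": 12.5,"dz": 0,"grip": 198},
    {"ax": 0,"ay": 0,"az": -6,"dx": 0.7,"dy": 12.5,"dz": 0,"grip": 198},
    {"ax": 0,"ay": 0,"az": -6,"dx": 0.7,"dy": 12.5,"dz": 0,"grip": 198},
    {"ax": 0,"ay": 0,"az": -6,"dx": 0.7,"dy": 12.5,"dz": 0,"grip": 198},
    {"ax": 0,"ay": 0,"az": -6,"dx": 0.7,"dy": 12.5,"dz": 0,"grip": 198},
  ],
)

```text
time_s: 43.4
eef_pos: [0.503, 0.0621, 0.0934]
orientation: [[0.83, 0.558, -0.0], [0.558, -0.83, 0.0], [0.0, -0.0, -1.0]]
ft_force: [-0.2, 2.0, -0.5]
width: 0.019
```

```bash
python3 lev.py
```

```text
t 43.4 r 0.12099751194407934 q 0.02426809805569219 tool 0.022917098731966012 F tool [ 0.961 -1.736  0.474] w 0.018989714500760087 z 0.0933580614505783 q6 54.38075665339574
```

carry_out(
  moves=[
    {"ax": 0,"ay": 0,"az": 6,"dx": 0.7,"dy": -12.5,"dz": 0,"grip": 198},
    {"ax": 0,"ay": 0,"az": 6,"dx": 0.7,"dy": -12.5,"dz": 0,"grip": 198},
    {"ax": 0,"ay": 0,"az": 6,"dx": 0.7,"dy": -12.5,"dz": 0,"grip": 198},
    {"ax": 0,"ay": 0,"az": 6,"dx": 0.7,"dy": -12.5,"dz": 0,"grip": 198},
    {"ax": 0,"ay": 0,"az": 6,"dx": 0.7,"dy": -12.5,"dz": 0,"grip": 198},
    {"ax": 0,"ay": 0,"az": 6,"dx": 0.7,"dy": -12.5,"dz": 0,"grip": 198},
    {"ax": 0,"ay": 0,"az": 6,"dx": 0.7,"dy": -12.5,"dz": 0,"grip": 198},
    {"ax": 0,"ay": 0,"az": 6,"dx": 0.7,"dy": -12.5,"dz": 0,"grip": 198},
    {"ax": 0,"ay": 0,"az": 6,"dx": 0.7,"dy": -12.5,"dz": 0,"grip": 198},
    {"ax": 0,"ay": 0,"az": 6,"dx": 0.7,"dy": -12.5,"dz": 0,"grip": 198},
  ],
)

```text
time_s: 44.4
eef_pos: [0.4956, 0.1821, 0.0931]
orientation: [[0.894, -0.447, -0.001], [-0.447, -0.894, -0.0], [-0.001, 0.001, -1.0]]
ft_force: [-2.5, -4.0, 0.5]
width: 0.0192
```

```bash
python3 lev.py; python3 ptr.py
python3 - <<'E'
from h import *
b=ctrl.snapshot("side");s=ctrl.snapshot("top")
f=lambda a:cv2.resize(a,(400,300),interpolation=cv2.INTER_CUBIC)
cv2.imwrite("pics/g8.png",np.hstack([f(b["img"][195:315,220:380]),f(s["img"][175:295,255:415])]))
E
```

```text
t 44.4 r 0.12005925837554024 q 1.068853083404047 tool 1.0785633299304767 F tool [-0.459  4.722 -0.48 ] w 0.01915599849588857 z 0.09314882058352902 q6 128.38552032462215
57 px; centroid [0.61787193 0.13893523] r 0.017192321686075877 screw 4.484066385281526
```

View pics/g8.png

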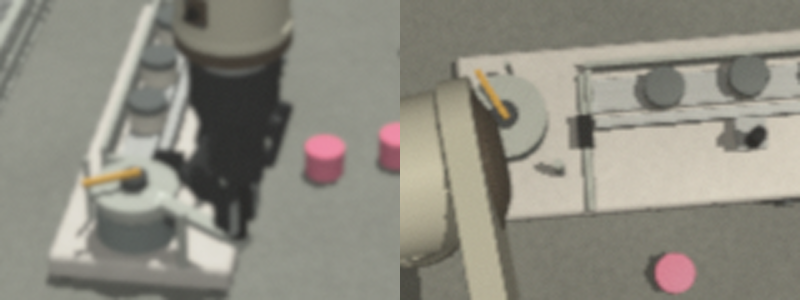

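carry_out(
  moves=[
    {"ax": 0,"ay": 0,"az": -6,"dx": 0.7,"dy": 12.5,"dz": 0,"grip": 198},
    {"ax": 0,"ay": 0,"az": -6,"dx": 0.7,"dy": 12.5,"dz": 0,"grip": 198},
    {"ax": 0,"ay": 0,"az": -6,"dx": 0.7,"dy": 12.5,"dz": 0,"grip": 198},
    {"ax": 0,"ay": 0,"az": -6,"dx": 0.7,"dy": 12.5,"dz": 0,"grip": 198},
    {"ax": 0,"ay": 0,"az": -6,"dx": 0.7,"dy": 12.5,"dz": 0,"grip": 198},
    {"ax": 0,"ay": 0,"az": -6,"dx": 0.7,"dy": 12.5,"dz": 0,"grip": 198},
    {"ax": 0,"ay": 0,"az": -6,"dx": 0.7,"dy": 12.5,"dz": 0,"grip": 198},
    {"ax": 0,"ay": 0,"az": -6,"dx": 0.7,"dy": 12.5,"dz": 0,"grip": 198},
    {"ax": 0,"ay": 0,"az": -6,"dx": 0.7,"dy": 12.5,"dz": 0,"grip": 198},
    {"ax": 0,"ay": 0,"az": -6,"dx": 0.7,"dy": 12.5,"dz": 0,"grip": 198},
  ],
)

```text
time_s: 45.55
eef_pos: [0.5038, 0.0617, 0.0934]
orientation: [[0.828, 0.56, 0.0], [0.56, -0.828, 0.0], [0.0, -0.0, -1.0]]
ft_force: [0.6, 1.3, 0.1]
width: 0.0192
```

carry_out(
  moves=[
    {"ax": 0,"ay": 0,"az": 6,"dx": 0.7,"dy": -12.5,"dz": 0,"grip": 198},
    {"ax": 0,"ay": 0,"az": 6,"dx": 0.7,"dy": -12.5,"dz": 0,"grip": 198},
    {"ax": 0,"ay": 0,"az": 6,"dx": 0.7,"dy": -12.5,"dz": 0,"grip": 198},
    {"ax": 0,"ay": 0,"az": 6,"dx": 0.7,"dy": -12.5,"dz": 0,"grip": 198},
    {"ax": 0,"ay": 0,"az": 6,"dx": 0.7,"dy": -12.5,"dz": 0,"grip": 198},
    {"ax": 0,"ay": 0,"az": 6,"dx": 0.7,"dy": -12.5,"dz": 0,"grip": 198},
    {"ax": 0,"ay": 0,"az": 2,"dx": 0.1,"dy": -4.2,"dz": 0,"grip": 198},
    {"ax": 0,"ay": 0,"az": 2,"dx": 0.1,"dy": -4.2,"dz": 0,"grip": 198},
    {"ax": 0,"ay": 0,"az": 0,"dx": 0,"dy": 0,"dz": 0,"grip": 198},
    {"ax": 0,"ay": 0,"az": 0,"dx": 0,"dy": 0,"dz": 0,"grip": 198},
  ],
)

```text
time_s: 46.55
eef_pos: [0.485, 0.1419, 0.0933]
orientation: [[0.994, -0.109, -0.0], [-0.109, -0.994, -0.0], [-0.0, 0.0, -1.0]]
ft_force: [-1.4, -1.6, -1.0]
width: 0.0191
```

```bash
python3 lev.py; python3 ptr.py
```

```text
t 46.55 r 0.11915118558099379 q 0.7188902056094633 tool 0.7239692664964241 F tool [-1.265  1.721  1.049] w 0.01912143823121551 z 0.09329958365497645 q6 103.8055366998179
51 px; centroid [0.62471546 0.13083515] r 0.021257430732755853 screw 5.002150064404149
```

carry_out(
  moves=[
    {"ax": 0,"ay": 0,"az": 1,"dx": 0,"dy": -2.1,"dz": 0,"grip": 198},
    {"ax": 0,"ay": 0,"az": 1,"dx": 0,"dy": -2.1,"dz": 0,"grip": 198},
    {"ax": 0,"ay": 0,"az": 1,"dx": 0,"dy": -2.1,"dz": 0,"grip": 198},
    {"ax": 0,"ay": 0,"az": 0,"dx": 0,"dy": 0,"dz": 0,"grip": 198},
    {"ax": 0,"ay": 0,"az": 0,"dx": 0,"dy": 0,"dz": 0,"grip": 198},
    {"ax": 0,"ay": 0,"az": 0,"dx": 0,"dy": 0,"dz": 0,"grip": 198},
    {"ax": 0,"ay": 0,"az": 0,"dx": 0,"dy": 0,"dz": 0,"grip": 198},
    {"ax": 0,"ay": 0,"az": 0,"dx": 0,"dy": 0,"dz": 0,"grip": 198},
    {"ax": 0,"ay": 0,"az": 0,"dx": 0,"dy": 0,"dz": 0,"grip": 198},
    {"ax": 0,"ay": 0,"az": 0,"dx": 0,"dy": 0,"dz": 0,"grip": 198},
  ],
)

```text
time_s: 47.6
eef_pos: [0.4859, 0.1484, 0.0933]
orientation: [[0.986, -0.164, -0.0], [-0.164, -0.986, -0.0], [-0.0, 0.001, -1.0]]
ft_force: [-3.3, -6.0, 2.1]
width: 0.0193
```

```bash
python3 lev.py; python3 ptr.py
```

```text
t 47.6 r 0.11909091945552448 q 0.7741229888420911 tool 0.7798904264137656 F tool [-2.221  6.502 -2.122] w 0.019276452125444626 z 0.09330851820233474 q6 107.75502176167699
37 px; centroid [0.63077803 0.13137997] r 0.02734273357582135 screw 4.996189926482555
```

carry_out(
  moves=[
    {"ax": 0,"ay": 0,"az": 1,"dx": 0,"dy": -2,"dz": 0,"grip": 198},
    {"ax": 0,"ay": 0,"az": 1,"dx": 0,"dy": -2,"dz": 0,"grip": 198},
    {"ax": 0,"ay": 0,"az": 0,"dx": 0,"dy": 0,"dz": 0,"grip": 198},
    {"ax": 0,"ay": 0,"az": 0,"dx": 0,"dy": 0,"dz": 0,"grip": 198},
    {"ax": 0,"ay": 0,"az": 0,"dx": 0,"dy": 0,"dz": 0,"grip": 198},
    {"ax": 0,"ay": 0,"az": 0,"dx": 0,"dy": 0,"dz": 0,"grip": 198},
    {"ax": 0,"ay": 0,"az": 0,"dx": 0,"dy": 0,"dz": 0,"grip": 198},
    {"ax": 0,"ay": 0,"az": 0,"dx": 0,"dy": 0,"dz": 0,"grip": 198},
    {"ax": 0,"ay": 0,"az": 0,"dx": 0,"dy": 0,"dz": 0,"grip": 198},
    {"ax": 0,"ay": 0,"az": 0,"dx": 0,"dy": 0,"dz": 0,"grip": 198},
  ],
)

```text
time_s: 48.65
eef_pos: [0.4865, 0.1519, 0.0933]
orientation: [[0.98, -0.199, -0.001], [-0.199, -0.98, -0.001], [-0.0, 0.001, -1.0]]
ft_force: [-4.3, -9.3, 2.4]
width: 0.0193
```

```bash
python3 lev.py; python3 ptr.py
```

```text
t 48.65 r 0.11909804262917659 q 0.8045323705767813 tool 0.8149042613626813 F tool [-2.419  9.931 -2.357] w 0.019345226248888354 z 0.0932621551539307 q6 110.1870599211489
35 px; centroid [0.63237936 0.13131949] r 0.028936619284212987 screw 5.00208010012382
```

carry_out(
  moves=[
    {"ax": 0,"ay": 0,"az": -4.6,"dx": 0.4,"dy": 9.7,"dz": 0,"grip": 198},
    {"ax": 0,"ay": 0,"az": -4.6,"dx": 0.4,"dy": 9.7,"dz": 0,"grip": 198},
    {"ax": 0,"ay": 0,"az": -4.6,"dx": 0.4,"dy": 9.7,"dz": 0,"grip": 198},
    {"ax": 0,"ay": 0,"az": -4.6,"dx": 0.4,"dy": 9.7,"dz": 0,"grip": 198},
    {"ax": 0,"ay": 0,"az": -4.6,"dx": 0.4,"dy": 9.7,"dz": 0,"grip": 198},
    {"ax": 0,"ay": 0,"az": -4.6,"dx": 0.4,"dy": 9.7,"dz": 0,"grip": 198},
    {"ax": 0,"ay": 0,"az": -4.6,"dx": 0.4,"dy": 9.7,"dz": 0,"grip": 198},
    {"ax": 0,"ay": 0,"az": -4.6,"dx": 0.4,"dy": 9.7,"dz": 0,"grip": 198},
    {"ax": 0,"ay": 0,"az": -4.6,"dx": 0.4,"dy": 9.7,"dz": 0,"grip": 198},
    {"ax": 0,"ay": 0,"az": -4.6,"dx": 0.4,"dy": 9.7,"dz": 0,"grip": 198},
  ],
)

```text
time_s: 49.7
eef_pos: [0.5061, 0.0602, 0.0935]
orientation: [[0.822, 0.57, 0.0], [0.57, -0.822, 0.001], [0.001, -0.001, -1.0]]
ft_force: [-18.4, 39.4, 9.0]
width: 0.0196
```

```bash
python3 lev.py; python3 ptr.py
```

```text
t 49.7 r 0.1195576248302738 q -0.0035079492137204404 tool 0.008694983309593729 F tool [  7.335 -42.929  -8.986] w 0.019571828853592346 z 0.09346255508116619 q6 53.30651464276717
19 px; centroid [0.6385472  0.13182971] r 0.0351245420414428 screw 4.998624267946797
```

carry_out(
  moves=[
    {"ax": 0,"ay": 0,"az": 0,"dx": 0,"dy": 2,"dz": 0,"grip": 198},
    {"ax": 0,"ay": 0,"az": 0,"dx": 0,"dy": 0,"dz": 0,"grip": 198},
    {"ax": 0,"ay": 0,"az": 0,"dx": 0,"dy": 0,"dz": 0,"grip": 198},
    {"ax": 0,"ay": 0,"az": 0,"dx": 0,"dy": 0,"dz": 0,"grip": 140},
    {"ax": 0,"ay": 0,"az": 0,"dx": 0,"dy": 0,"dz": 0,"grip": 140},
    {"ax": 0,"ay": 0,"az": 0,"dx": 0,"dy": 0,"dz": 0,"grip": 140},
    {"ax": 0,"ay": 0,"az": 0,"dx": 0,"dy": 0,"dz": -20,"grip": 140},
    {"ax": 0,"ay": 0,"az": 0,"dx": 0,"dy": 0,"dz": -30,"grip": 140},
    {"ax": 0,"ay": 0,"az": 0,"dx": 0,"dy": 0,"dz": -40,"grip": 140},
    {"ax": 0,"ay": 0,"az": 0,"dx": 0,"dy": 0,"dz": -40,"grip": 140},
  ],
)

```text
time_s: 50.75
eef_pos: [0.5067, 0.0582, 0.2247]
orientation: [[0.824, 0.567, -0.0], [0.567, -0.824, 0.0], [-0.0, -0.0, -1.0]]
ft_force: [0.9, -0.4, -0.0]
width: 0.0388
```

carry_out(
  moves=[
    {"ax": 0,"ay": 0,"az": 0,"dx": 0,"dy": 0,"dz": -20,"grip": 140},
    {"ax": 0,"ay": 0,"az": 0,"dx": -15,"dy": 35,"dz": 0,"grip": 140},
    {"ax": 0,"ay": 0,"az": 0,"dx": -15,"dy": 40,"dz": 0,"grip": 140},
    {"ax": 0,"ay": 0,"az": 0,"dx": -15,"dy": 40,"dz": 0,"grip": 140},
    {"ax": 0,"ay": 0,"az": 0,"dx": 0,"dy": 40,"dz": 0,"grip": 140},
    {"ax": 0,"ay": 0,"az": 0,"dx": 0,"dy": 40,"dz": 0,"grip": 140},
    {"ax": 0,"ay": 0,"az": 0,"dx": 0,"dy": 40,"dz": 0,"grip": 140},
    {"ax": 0,"ay": 0,"az": 0,"dx": 0,"dy": 40,"dz": 0,"grip": 140},
    {"ax": 0,"ay": 0,"az": 0,"dx": 0,"dy": 30,"dz": 0,"grip": 140},
    {"ax": 0,"ay": 0,"az": 0,"dx": 0,"dy": 10,"dz": 0,"grip": 140},
  ],
)

```text
time_s: 51.75
eef_pos: [0.6495, -0.2292, 0.242]
orientation: [[0.825, 0.566, -0.001], [0.566, -0.825, 0.0], [-0.001, -0.001, -1.0]]
ft_force: [-0.0, 0.7, -0.0]
width: 0.0385
```

```bash
python3 ptr.py; python3 st.py
python3 - <<'E'
from h import *
b=ctrl.snapshot("side");s=ctrl.snapshot("top")
f=lambda a:cv2.resize(a,(400,300),interpolation=cv2.INTER_CUBIC)
cv2.imwrite("pics/g9.png",np.vstack([np.hstack([f(b["img"][180:315,210:390]),f(s["img"][175:310,270:450])]),np.hstack([f(b["img"]),f(s["img"])])]))
E
```

```text
60 px; centroid [0.6207256  0.13035614] r 0.017246864341662338 screw 5.015339534381735
t 51.8 p [ 0.6495 -0.2291  0.2419] shk [ 0.0045 -0.1259] yaw 34.45555175971696 F [ 0.2795 -1.0485 -0.2176] w 0.03858536489877656 q6 29.715773744900016
```

View pics/g9.png

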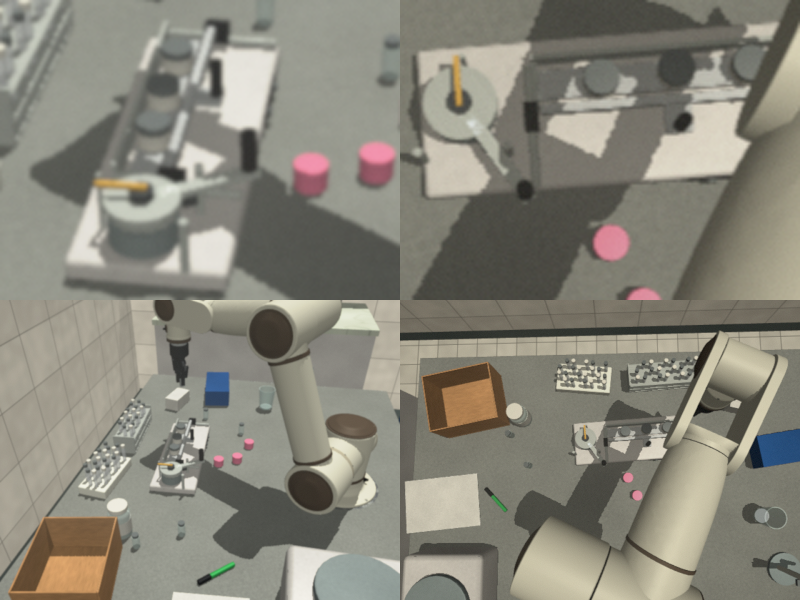

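Run:
```python
from h import *
th=.065;C=np.array([.638,-.1038]);A=np.array([[np.cos(th),-np.sin(th)],[np.sin(th),np.cos(th)]])
s=ctrl.snapshot("top")
for u,v in((600,78),(677,67),(750,62)): print(A.T@(at(s,270+(u-400)*.45,175+v*.45,.072)[:2]-C))
print(ctrl.job_done())
```

```text
[-0.0043289   0.08194437]
[ 0.00085464 -0.0015201 ]
[-0.00015726 -0.07989447]
the job is handed in; nothing more can be done
None
```

The job is done and handed in at about 52 s of the 210 s. It reports no verdict, so the checks below are my own.

I drew the clamp bar open and set the three grey-capped pots upright on the ledge. I then slid the bar home to its stop, ratcheted the screw until the pointer met its pin, and swung the lever back against the stop post by the bar. I found no fourth pot, and I did not touch the pink look-alikes or the other things on the bench.

- **Pots:** all three stand upright, within about 5 mm of the ledge's centre line, at about -80, 0 and +82 mm along it.
- **Clamp bar:** it looked home in the last picture, and it had met its end stop at about 26 N when I slid it in.
- **Screw:** the pointer reads about 5.0 rad (5.00 to 5.02). In the last picture it lies at its pin.
- **Lever:** it is parked at about 0 rad.
- **Robot:** the gripper hangs clear of everything, at about 0.24 m height.

**Parking force:** while parking the lever, the closed fingers pressed it against its post with about 43 N. I then moved them 2 mm further before releasing. That is well under the 120 N wrist limit. The 40 N limit is for the arm and the gripper's body; I took it that fingers do not count.

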